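# Load the kiln carrier with glazed tiles

## Task

Load the kiln carrier: set the glaze jars that stand on its tray upright on the cork mat, slide each white glazed tile off the top of its pile straight across into the bay behind it, wholly past the mouth - slide it, never lift or tip it - leaving the two plain tiles of every pile where they lie. With the tiles in, swing all three keeper arms down until each rests in its catch, also at a bay that gets no tile; leave the sponge, bowl, brush, scraper and bottle alone.

Things in the scene. Friction and masses are not known exactly. Their poses are not given: they have to be found in the camera images.
- carrier: Wooden kiln carrier, fixed, two steps, 456 mm wide (y), 325 deep (x). Origin at table level, middle of the mouth line; x points away from the robot, y left, z up. Low step: x -160 to -16 mm, top z = 20 mm; on it stand three piles of tiles, at about x = -85, y = -146, 0, 146 mm (bays 0, 1, 2). High step = tray, behind them. Its frame is where all carrier x, y, z below are measured.
- tray (a point): Centre of the carrier's tray floor (carrier x = 70, y = 0, z = 45 mm). Flat, x -16 to 155 mm, closed at x = 155 by a strip 18 mm high, no walls between the bays. It is 3 mm lower than the top of two piled tiles, and about 14 mm from the piles, so that a third tile slides across onto it.
- mouth (a point): Middle of the mouth line (carrier x = 0, y = 0) at tray floor height (z = 45 mm). On this line stand four steel posts, 18 mm wide (y), 22 mm deep (x -11 to 11 mm), 18 mm high, at y = -219, -73, 73, 219 mm; the bays' mouths between them are 128 mm wide. The keeper arms hinge on these posts.
- low0: Plain unglazed terracotta tile, 110 x 110 x 14 mm, 320 g, the bottom tile of the right pile (bay 0). Loose; lies only by its weight. Origin at the centre of its underside, x and y along its sides.
- mid0: Plain unglazed terracotta tile, 110 x 110 x 14 mm, 320 g, the second tile of the right pile (bay 0). Loose; lies only by its weight. Origin at the centre of its underside, x and y along its sides.
- glazed0: White glazed tile with a painted motif, 110 x 110 x 14 mm, 320 g, the third and top tile of the right pile (bay 0), or absent. Origin at the centre of its underside (48 mm above the table at the start), x and y along its sides. Too wide to straddle; it slides easily (a few newtons) when pushed at its edge.
- pot0: Squat round lidded glaze jar, 58 mm diameter, 62 mm high, 220 g, upright on the tray in the right bay, or absent. Origin at the centre of its underside.
- arm0 (a joint): Keeper arm of the right bay, a steel bar 10 mm wide, 12 thick, 133 long. 0 = level in its catch across the mouth, 1.57 = upright; stops at 0 and 1.75. Turns about carrier x on its centre line at x = 0, y = -214.5, z = 55 mm (bay's right post); closing, it swings to the left and down. Stiff: stays where left, about 1 N at the tip moves it.
- low1: Plain unglazed terracotta tile, 110 x 110 x 14 mm, 320 g, the bottom tile of the middle pile (bay 1). Loose; lies only by its weight. Origin at the centre of its underside, x and y along its sides.
- mid1: Plain unglazed terracotta tile, 110 x 110 x 14 mm, 320 g, the second tile of the middle pile (bay 1). Loose; lies only by its weight. Origin at the centre of its underside, x and y along its sides.
- glazed1: White glazed tile with a painted motif, 110 x 110 x 14 mm, 320 g, the third and top tile of the middle pile (bay 1), or absent. Origin at the centre of its underside (48 mm above the table at the start), x and y along its sides. Too wide to straddle; it slides easily (a few newtons) when pushed at its edge.
- pot1: Squat round lidded glaze jar, 58 mm diameter, 62 mm high, 220 g, upright on the tray in the middle bay, or absent. Origin at the centre of its underside.
- arm1 (a joint): Keeper arm of the middle bay, a steel bar 10 mm wide, 12 thick, 133 long. 0 = level in its catch across the mouth, 1.57 = upright; stops at 0 and 1.75. Turns about carrier x on its centre line at x = 0, y = -68.5, z = 55 mm (bay's right post); closing, it swings to the left and down. Stiff: stays where left, about 1 N at the tip moves it.
- low2: Plain unglazed terracotta tile, 110 x 110 x 14 mm, 320 g, the bottom tile of the left pile (bay 2). Loose; lies only by its weight. Origin at the centre of its underside, x and y along its sides.
- mid2: Plain unglazed terracotta tile, 110 x 110 x 14 mm, 320 g, the second tile of the left pile (bay 2). Loose; lies only by its weight. Origin at the centre of its underside, x and y along its sides.
- glazed2: White glazed tile with a painted motif, 110 x 110 x 14 mm, 320 g, the third and top tile of the left pile (bay 2), or absent. Origin at the centre of its underside (48 mm above the table at the start), x and y along its sides. Too wide to straddle; it slides easily (a few newtons) when pushed at its edge.
- pot2: Squat round lidded glaze jar, 58 mm diameter, 62 mm high, 220 g, upright on the tray in the left bay, or absent. Origin at the centre of its underside.
- arm2 (a joint): Keeper arm of the left bay, a steel bar 10 mm wide, 12 thick, 133 long. 0 = level in its catch across the mouth, 1.57 = upright; stops at 0 and 1.75. Turns about carrier x on its centre line at x = 0, y = 77.5, z = 55 mm (bay's right post); closing, it swings to the left and down. Stiff: stays where left, about 1 N at the tip moves it.
- mat: Cork mat, 220 x 100 mm, 3 mm thick, fixed on the table left of the carrier. Origin at the centre of its underside, x along its length.
- sponge: Yellow sponge block, 90 x 60 x 30 mm; bystander.
- bowl: Terracotta bowl, 110 mm across, 45 mm high; bystander.
- brush: Brush, 200 mm long, lying on the table; bystander; origin at its middle.
- scraper: Scraper with a handle, 200 mm long, lying on the table; bystander.
- flask: White plastic bottle, 70 mm across, 150 mm high; bystander.
There are look-alikes about, which are no part of the job. What is shaped like the glazed2 but green is not meant.

How it is judged (in metres and radians):
At the end, for the whole second after the job is handed in: Every glazed tile present lies flat on the tray in its own bay, its centre 62 to 115 mm behind the mouth line and within 30 mm of the bay's middle; every jar present stands upright with its centre over the cork mat; all three keeper arms are within 0.06 rad of level in their catches; all at rest (x of glazed0 in the frame of carrier between 0.062 and 0.115 m and y of glazed0 in the frame of carrier between -0.176 and -0.116 m and z of glazed0 in the frame of carrier between 0.04 and 0.05 m and angle between each of glazed0, glazed1, glazed2's own z axis and vertical below 0.06 rad and linear speed of each of glazed0, pot0, glazed1, pot1, glazed2, pot2 below 0.02 m/s and x of pot0 in the frame of mat between -0.11 and 0.11 m and y of pot0 in the frame of mat between -0.05 and 0.05 m and height (world z) of each of pot0, pot1, pot2 below 0.012 m and angle between each of pot0, pot1, pot2's own z axis and vertical below 0.1 rad and value of joint each of arm0, arm1, arm2 below 0.06 rad and x of glazed1 in the frame of carrier between 0.062 and 0.115 m and y of glazed1 in the frame of carrier between -0.03 and 0.03 m and z of glazed1 in the frame of carrier between 0.04 and 0.05 m and x of pot1 in the frame of mat between -0.11 and 0.11 m and y of pot1 in the frame of mat between -0.05 and 0.05 m and x of glazed2 in the frame of carrier between 0.062 and 0.115 m and y of glazed2 in the frame of carrier between 0.116 and 0.176 m and z of glazed2 in the frame of carrier between 0.04 and 0.05 m and x of pot2 in the frame of mat between -0.11 and 0.11 m and y of pot2 in the frame of mat between -0.05 and 0.05 m); the robot touches nothing.
It fails at once if a glazed tile was lifted clear of its pile or tray, tipped up or knocked down (z of any of glazed0, glazed1, glazed2 in the frame of carrier above 0.068 m or z of any of glazed0, glazed1, glazed2 in the frame of carrier below 0.03 m or angle between any of glazed0, glazed1, glazed2's own z axis and vertical above 0.3 rad).
It fails at once if one of the two lower tiles of a pile was shifted by more than 15 mm (distance of any of low0, mid0, low1, mid1, low2, mid2 from where it was at the start of the episode above 0.015 m).
It fails at once if a bystander was pushed more than 40 mm from its place (distance of any of sponge, bowl, brush, scraper, flask from where it was at the start of the episode above 0.04 m).
Of glazed0, glazed1, glazed2 only 2 to 3 are there at a start; the rules pass over those that are not, and their reading is None.
Of pot0, pot1, pot2 only 2 to 3 are there at a start; the rules pass over those that are not, and their reading is None.
At some moment in a run one of pot0, pot1, pot2 may be knocked a few centimetres aside while the robot is not near it.
It also fails if it takes over 210 s, if anything falls off the work surface, if the arm or the gripper's body presses on something with over 40 N, if the wrist force passes 120 N, or if a joint passes its speed limit or range.

## Robot

A 6-joint arm with a two-finger parallel gripper is mounted at the origin on the work surface. World frame = base frame: x ahead of the robot, y to its left, z up, the work surface at z = 0. Lengths are in m, angles in degrees, forces in N, time in s.
With the tool pointing down it reaches from about 0.25 to 0.725 m from the base axis. Payload 9.7 kg.
Tool frame: the origin (TCP) lies between the finger pads; the fingertips stand 11 mm ahead of it and the grasp point (between the pads) lies 8 mm behind it; z points along the fingers, y is the line along which they close (so a half turn about z gives the same grasp; the last joint's range is limited). The gripper opens to 85 mm and grips with 20 to 120 N. Pads are 22 mm wide; open, the fingers measure 114 mm over their backs; the gripper's body (76 mm by 85 mm) begins 54 mm behind the grasp point. The pads swing forward as they close: fully open they stand 13 mm farther back than shut.
Start: joints at [-72.25, 4.979, 10.078, 95.1, 0, 90], TCP at [0.168, -0.524, 0.242] pointing down, gripper open.
Joint ranges: [-179.16, 179.16], [-48.56, 103.87], [-65.8, 70.77], [-126.05, 130.52], [-82.76, 87.17], [-180, 180]. Speed limits (degrees/s): [127.2, 127.2, 147.25, 180, 180, 180].

## Interface

Orientations are given as [roll, pitch, yaw] about the fixed x, y, z axes, in that order (R = Rz(yaw) Ry(pitch) Rx(roll)).
In Python, from workcell import monitor, cams, ticket gives the robot as it stands.
- The arm moves only by the tool carry_out, never from a script. Its argument "plan" is a list of rows, each an object with "travel": the shift along the world's x, y, z as a fraction of full scale, a list of three; "angular": the turn, a rotation vector about the world's x, y, z as a fraction of full scale, a list of three; "grip": the gripper's target within -1 to 1 (fully open at 1, half-way at 0, shut at -1). In form: [{"travel": [x, y, z], "angular": [ax, ay, az], "grip": grip}, ...]. A call has 1 to 8 rows; each row is the pose to reach, as a shift and turn from the pose commanded when the call began; what a row does not reach only later rows make up. Full scale, the value 1, is 300 mm for a shift and 0.5 rad for a turn. A row lasts 1/12 s, in which the tool goes at most 41.7 mm and 7.16 degrees, less where a joint would pass 70% of its speed; a pose out of reach is approached as far as the arm can. A call with a number of a shift or a turn outside -1 to 1 is refused whole. A call with a gripper value outside its range is refused whole. The fingers move at their own pace and stop on an object; "grip_force" is the grip in N (left out, the last holds). Time passes only in rows, so rows that repeat a pose let the fingers close. It gives the time, the measured TCP pose, the force, the opening and the grip force at its end, in the units of the state.
- monitor.get_obs(): the state, without advancing time (a new reading comes with each control period).
- cams.camera(name): name is "scene" or "side" or "wrist"; returns a dict with "frame" (420x560x3 uint8, red, green, blue), "mtx" (3x3 intrinsics, pixels), "dist" ([k1, k2, p1, p2, k3] as OpenCV has them; the pictures are not rectified), "view" (4x4, takes a point from world to camera coordinates); the wrist camera has in their place "T_tool_cam" (4x4, takes a point from camera to tool coordinates, whose origin is the TCP and whose axes are the flange's). Camera axes: x right, y up, looking along -z (the intrinsics and any distortion apply to the point x, -y, -z); pixel columns grow to the right and rows downward; lengths in m; the calibration is good to about 2 mm. A picture is of the moment at which its call begins: read the wrist's pose just before it. There is no depth.
- ticket.job_done(): hands the job in; it is judged then, once.
The state is a dict: "time": time; "q": joint angles; "qd": joint speeds; "joint_efforts": joint torques, N m; "ee_pos": TCP position; "tcp_rot": TCP orientation; "wrist_force": force on the tool from outside, world axes, zero at the start; "torque": the same for the moment, N m; "opening": finger opening in m; "grasp_force": force on a finger pad.
Only numpy, scipy, OpenCV 4.12 (cv2) and the standard library are available. Lean on these libraries where they do the work, as an engineer would, in place of code of your own. Each camera call takes 0.05 s, during which the arm holds its last target. There are 200 camera calls.

## Working session

There is one attempt and no reset: what is moved stays moved. The work goes in short steps, Python scripts to look and compute and a tool call to move; the robot and the scene stay as the last step left them, time stands still between calls to the robot, and variables do not carry over. Pictures are saved under pics/ and viewed, at most 14 in all, crops included, and the job is handed in when it is done.

Besides the shell and the picture viewer there is one more tool, called after "Emit:" in YAML: its name, and indented under it one key for each argument. carry_out: Moves the arm, as the interface text tells. Its arguments: {"type":"object","properties":{"plan":{"type":"array","items":{"type":"object","properties":{"travel":{"type":"array","items":{"type":"number"}},"angular":{"type":"array","items":{"type":"number"}},"grip":{"type":"number"}}}},"grip_force":{"type":"number"}},"required":["plan"]}

```bash
ls; mkdir -p pics
cat > h.py <<'E'
import numpy as np, cv2
from workcell import monitor, cams, ticket
def snap(name,f):
    o=monitor.get_obs(); c=cams.camera(name)
    cv2.imwrite('pics/'+f,c['frame'][...,::-1]); 
    np.savez('pics/'+f+'.npz',K=c['mtx'],d=c['dist'],V=c.get('view',np.eye(4)),F=c['frame'])
    return o,c
def load(f):
    z=np.load('pics/'+f+'.npz'); return z['K'],z['d'],z['V']
def ray(f,uv):
    K,d,V=load(f)
    p=cv2.undistortPoints(np.array([[uv]],float),K,d)[0,0]
    dc=np.array([p[0],-p[1],-1]); R=V[:3,:3]; return -R.T@V[:3,3], R.T@dc
def atz(f,uv,z):
    o,d=ray(f,uv); return o+d*(z-o[2])/d[2]
def proj(f,P):
    K,d,V=load(f); P=np.atleast_2d(P); X=P@V[:3,:3].T+V[:3,3]
    X=X*[1,-1,-1]; return cv2.projectPoints(X,np.zeros(3),np.zeros(3),K,d)[0][:,0]
E
python3 - <<'E'
from h import *
o,c=snap('scene','s1.png'); print(o['ee_pos'],o['tcp_rot'],o['time']); print(c['view'])
o,c=snap('side','d1.png'); print(c['view'])
E
```

```text
pics
[ 0.1676211  -0.52360537  0.24160014] [-1.79925299e+02  2.24901482e-03  1.77549127e+01] 0.0
[[-0.84818481  0.52930047 -0.02058021  0.46651513]
 [-0.34808571 -0.52766679  0.77485747  0.09478798]
 [ 0.39927293  0.66438601  0.63180089 -1.47325826]
 [ 0.          0.          0.          1.        ]]
[[-0.81402574 -0.58060156 -0.0162457   0.37578901]
 [ 0.30944665 -0.45718653  0.83380048 -0.24232672]
 [-0.49153318  0.67370788  0.55182681 -0.96765055]
 [ 0.          0.          0.          1.        ]]
```

View pics/s1.png

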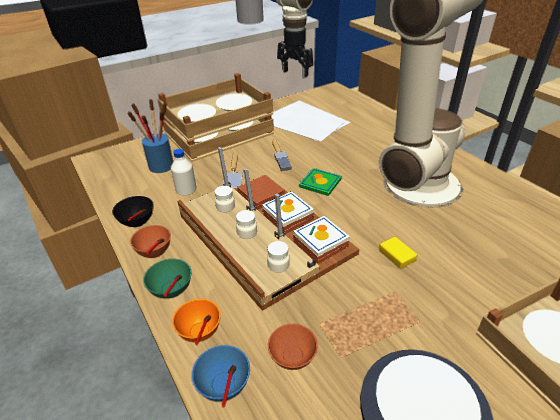

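View pics/d1.png

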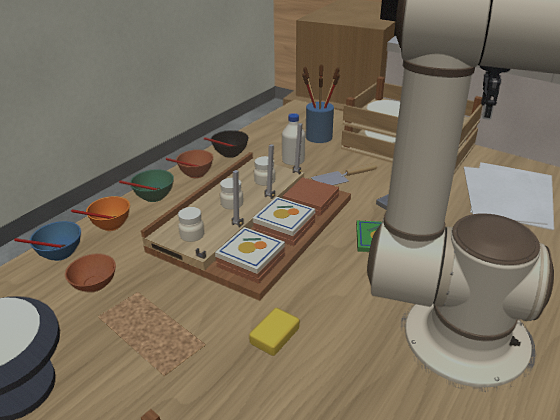

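Scene view: piles at (262,192) bay 0 with no glazed tile, (287,210) bay 1, (321,236) bay 2. Jars are at (224,198), (246,224) and (278,256). The green tile at (320,181) is on the table, so it is a look-alike and not meant. Mat at (370,322). I'll enlarge to measure.

Run:
```python
import cv2
a=cv2.imread('pics/s1.png')[140:340,165:425]
cv2.imwrite('pics/s1c.png',cv2.resize(a,None,fx=3,fy=3,interpolation=cv2.INTER_CUBIC))
a=cv2.imread('pics/d1.png')[110:310,100:360]
cv2.imwrite('pics/d1c.png',cv2.resize(a,None,fx=3,fy=3,interpolation=cv2.INTER_CUBIC))
```

```text
(no output)
```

View pics/s1c.png

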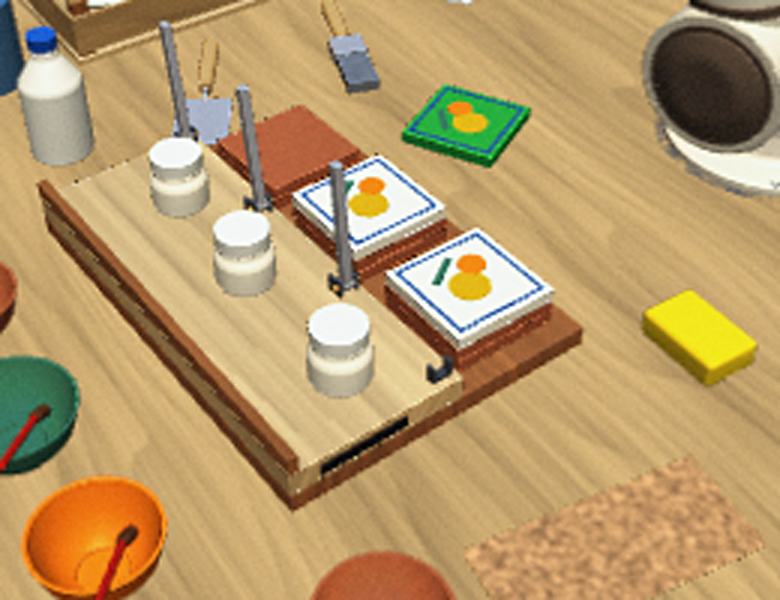

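View pics/d1c.png

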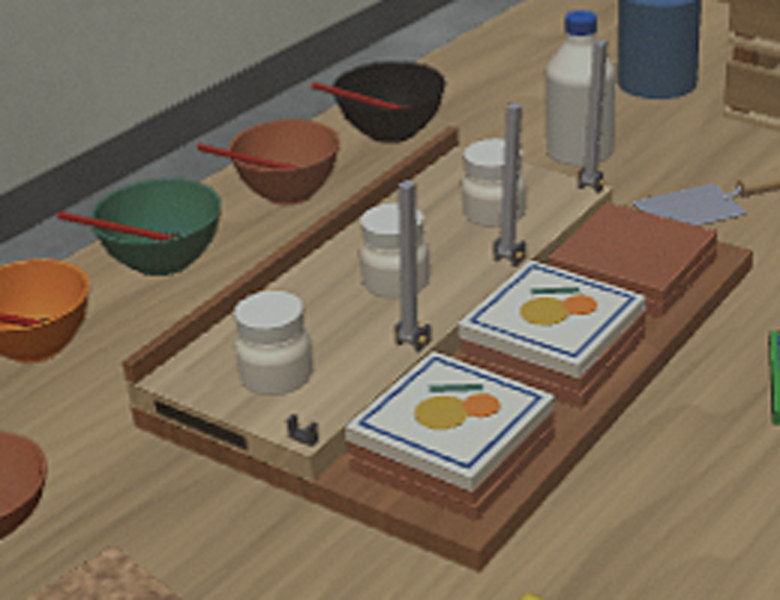

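```bash
cat > m.py <<'E'
from h import *
from scipy.optimize import least_squares
S=lambda u,v:('s1.png',(165+u/3,140+v/3)); D=lambda u,v:('d1.png',(100+u/3,110+v/3))
C=[((-160,228,20),S(582,332)),((165,228,0),S(292,510)),((165,-228,63),S(40,183)),((-16,228,45),S(462,377)),
((-160,228,20),D(482,552)),((-160,-228,20),D(752,252)),((165,228,63),D(125,366))]
R2=lambda a:np.array([[np.cos(a),-np.sin(a),0],[np.sin(a),np.cos(a),0],[0,0,1]])
def f(p): return np.concatenate([proj(q[0],R2(p[2])@(np.array(P)/1e3)+[p[0],p[1],0])[0]-q[1] for P,q in C])
r=least_squares(f,[.45,0,0],loss='soft_l1'); p=r.x; print('carrier',p[:2],np.degrees(p[2])); print(f(p).reshape(-1,2).round(1).tolist())
T=lambda w:(R2(p[2]).T@(w-[p[0],p[1],0]))*1e3
tiles={'g2':([(477,228),(554,287),(466,343),(386,278)],[(436,352),(553,405),(467,487),(347,430)]),
'g1':([(375,155),(446,207),(372,257),(293,203)],[(538,261),(645,300),(578,376),(460,327)])}
for k,(a,b) in tiles.items():
    for g,l in ((S,a),(D,b)):
        X=np.array([atz(*g(*q),.062) for q in l]); print(k,'centre w',X.mean(0).round(4),'carrier',T(X.mean(0)).round(1),'sides',np.linalg.norm(X-np.roll(X,1,0),axis=1).round(3),'ang',[np.degrees(np.arctan2(*(X[(i+1)%4]-X[i])[1::-1])).round(1) for i in range(4)])
for k,a,b in (('p0',(177,150),(491,153)),('p1',(242,222),(392,218)),('p2',(339,320),(269,308))):
    for q in (S(*a),D(*b)): X=atz(*q,.107); print(k,X.round(4),T(X).round(1))
for f_,l in (('s1.png',[(331,353),(420,320),(395,293),(321,324)]),('d1.png',[(147,293),(203,343),(163,370),(98,318)])):
    X=np.array([atz(f_,q,.003) for q in l]);print('mat',X.mean(0).round(3),X.round(3).tolist())
# arms: tip in carrier
for k,q in (('arm0',S(166,24)),('arm1',S(242,89)),('arm2',S(336,165)),('arm0',D(600,42)),('arm1',D(512,105)),('arm2',D(407,185))):
    o,d=ray(*q); o=T(o);d=R2(p[2]).T@d; print(k,(o-d*o[0]/d[0]).round(1))
np.save('car.npy',p)
E
python3 m.py
```

```text
carrier [ 0.56682716 -0.07093287] 4.000498752545216
[[1.0, -2.0], [0.4, 0.2], [-0.4, -0.9], [1.0, -0.5], [-1.2, -0.5], [0.4, -0.8], [-1.1, -1.9]]
g2 centre w [0.4727 0.0763 0.062 ] carrier [-83.6 153.4  62. ] sides [0.113 0.106 0.11  0.109] ang [np.float64(94.8), np.float64(7.8), np.float64(-83.6), np.float64(-173.8)]
g2 centre w [0.4642 0.079  0.062 ] carrier [-91.9 156.7  62. ] sides [0.112 0.112 0.109 0.109] ang [np.float64(177.6), np.float64(91.9), np.float64(-0.6), np.float64(-86.6)]
g1 centre w [ 0.487  -0.0699  0.062 ] carrier [-79.6   6.6  62. ] sides [0.112 0.111 0.103 0.113] ang [np.float64(96.2), np.float64(12.9), np.float64(-79.0), np.float64(-168.6)]
g1 centre w [ 0.4762 -0.0726  0.062 ] carrier [-90.5   4.7  62. ] sides [0.115 0.105 0.117 0.113] ang [np.float64(179.8), np.float64(96.2), np.float64(-1.0), np.float64(-87.4)]
p0 [ 0.6303 -0.1994  0.107 ] [  54.3 -132.6  107. ]
p0 [ 0.6287 -0.1957  0.107 ] [  53.  -128.8  107. ]
p1 [ 0.6294 -0.0657  0.107 ] [ 62.8   0.8 107. ]
p1 [ 0.6291 -0.0592  0.107 ] [ 63.    7.4 107. ]
p2 [0.6223 0.0933 0.107 ] [ 66.8 160.  107. ]
p2 [0.6212 0.0961 0.107 ] [ 65.9 162.8 107. ]
mat [0.523 0.334 0.003] [[0.647, 0.355, 0.003], [0.416, 0.397, 0.003], [0.408, 0.305, 0.003], [0.62, 0.28, 0.003]]
mat [0.516 0.335 0.003] [[0.601, 0.267, 0.003], [0.409, 0.303, 0.003], [0.425, 0.393, 0.003], [0.628, 0.378, 0.003]]
arm0 [   0.  -232.9  182.2]
arm1 [  0.  -88.8 179.7]
arm2 [  0.   65.1 181.9]
arm0 [   0.  -229.2  185.7]
arm1 [  0.  -81.  187.2]
arm2 [  0.   68.3 184.9]
```

Emit:
carry_out:
  plan:
    - {"travel": [0.5, 0.83, 0.2], "angular": [0, 0, -0.46], "grip": 1}
    - {"travel": [0.5, 0.83, 0.2], "angular": [0, 0, -0.46], "grip": 1}
    - {"travel": [0.5, 0.83, 0.2], "angular": [0, 0, -0.46], "grip": 1}
    - {"travel": [0.5, 0.83, 0.2], "angular": [0, 0, -0.46], "grip": 1}
    - {"travel": [0.5, 0.83, 0.2], "angular": [0, 0, -0.46], "grip": 1}
    - {"travel": [0.5, 0.83, 0.2], "angular": [0, 0, -0.46], "grip": 1}
    - {"travel": [0.5, 0.83, 0.2], "angular": [0, 0, -0.46], "grip": 1}
    - {"travel": [0.5, 0.83, 0.2], "angular": [0, 0, -0.46], "grip": 1}

```text
time: 0.77
ee_pos: [0.3198, -0.2707, 0.3039]
tcp_rot: [180.0, -0.1, 4.8]
wrist_force: [-0.5, -0.4, -0.5]
opening: 0.0852
grasp_force: 0.0
```

Emit:
carry_out:
  plan:
    - {"travel": [0.47, 0.8, 0.2], "angular": [0, 0, 0], "grip": 1}
    - {"travel": [0.47, 0.8, 0.2], "angular": [0, 0, 0], "grip": 1}
    - {"travel": [0.47, 0.8, 0.2], "angular": [0, 0, 0], "grip": 1}
    - {"travel": [0.47, 0.8, 0.2], "angular": [0, 0, 0], "grip": 1}
    - {"travel": [0.47, 0.8, 0.2], "angular": [0, 0, 0], "grip": 1}
    - {"travel": [0.47, 0.8, 0.2], "angular": [0, 0, 0], "grip": 1}
    - {"travel": [0.47, 0.8, 0.2], "angular": [0, 0, 0], "grip": 1}
    - {"travel": [0.47, 0.8, 0.2], "angular": [0, 0, 0], "grip": 1}

```text
time: 1.43
ee_pos: [0.461, -0.0307, 0.3621]
tcp_rot: [-179.9, -0.0, 4.8]
wrist_force: [-0.1, -0.4, 0.7]
opening: 0.0855
grasp_force: 0.0
```

```bash
cat >> h.py <<'E'
from scipy.spatial.transform import Rotation as Rot
def wsnap(f):
    o,c=snap('wrist',f)
    T=np.eye(4); T[:3,:3]=Rot.from_euler('xyz',o['tcp_rot'],degrees=True).as_matrix(); T[:3,3]=o['ee_pos']
    V=np.linalg.inv(T@c['T_tool_cam']); np.savez('pics/'+f+'.npz',K=c['mtx'],d=c['dist'],V=V,F=c['frame'])
    print(o['ee_pos'],o['tcp_rot'],o['time'],o['wrist_force'],o['opening']); return o,c
E
python3 - <<'E'
from h import *
o,c=wsnap('w1.png'); print(c['T_tool_cam'].round(3)); 
a=cv2.imread('pics/w1.png'); cv2.imwrite('pics/w1b.png',cv2.resize(a,(800,600),interpolation=cv2.INTER_CUBIC))
E
```

```text
[ 0.46096107 -0.03069126  0.36213034] [-1.79932998e+02 -6.26682684e-03  4.83561617e+00] 1.4333 [-0.05817662 -0.40562586  0.65619019] 0.08548909244699485
[[-0.     0.951  0.308  0.079]
 [ 1.     0.001 -0.     0.   ]
 [-0.001  0.308 -0.951 -0.132]
 [ 0.     0.     0.     1.   ]]
```

View pics/w1b.png

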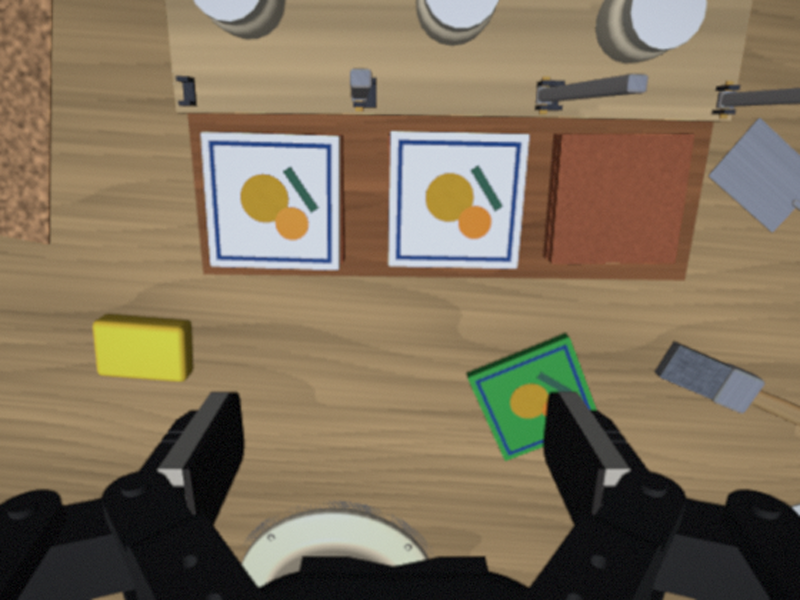

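```bash
cat > m2.py <<'E'
from m import *
W=lambda u,v:('w1.png',(u*.7,v*.7))
print('-----')
q=[((-160,228,20),W(204,274)),((-160,-228,20),W(685,279)),((-16,228,45),W(176,111))]
for P,w in q: X=atz(*w,P[2]/1e3); print(P,X.round(4),'carrier pred',(R2(p[2])@(np.array(P)/1e3)+[p[0],p[1],0]).round(4))
a,b=[atz(*x[1],.02) for x in q[:2]]; d=a-b; print('len',np.linalg.norm(d),'yaw',np.degrees(np.arctan2(-d[0],d[1])))
yaw=np.arctan2(-d[0],d[1]); c=(a+b)/2+R2(yaw)@[.16,0,-.02]; print('carrier W',c)
T=lambda w:(R2(yaw).T@(w-[c[0],c[1],0]))*1e3
for n,z,l in (('g2',.062,[(200,132),(341,136),(340,270),(211,266)]),('g1',.062,[(391,131),(529,134),(520,269),(389,267)]),('m0',.048,[(561,134),(694,133),(683,265),(552,263)])):
    X=np.array([atz(*W(*x),z) for x in l]); print(n,X.mean(0).round(4),T(X.mean(0)).round(1),np.linalg.norm(X-np.roll(X,1,0),axis=1).round(3),[np.degrees(np.arctan2(*(X[(i+1)%4]-X[i])[1::-1])).round(1) for i in range(4)])
for n,w in (('catch2',W(185,91)),('b2',W(365,92)),('b1',W(550,95)),('b0',W(728,100))):X=atz(*w,.06);print(n,T(X).round(1))
for n,w in (('tip2',W(361,76)),('tip1',W(637,84))):X=atz(*w,.187);print(n,T(X).round(1))
print('bowl',atz('s1.png',(293,340),.03),'sponge',atz(*W(142,348),.03),'green',atz(*W(535,395),.014))
E
python3 m2.py | sed -n '/-----/,$p'
```

```text
-----
(-160, 228, 20) [0.3916 0.1421 0.02  ] carrier pred [0.3913 0.1453 0.02  ]
(-160, -228, 20) [ 0.4251 -0.3122  0.02  ] carrier pred [ 0.4231 -0.3095  0.02  ]
(-16, 228, 45) [0.5363 0.153  0.045 ] carrier pred [0.535  0.1554 0.045 ]
len 0.45548987848417194 yaw 4.214712619532009
carrier W [ 5.67932958e-01 -7.33126655e-02  1.73472348e-17]
g2 [0.47   0.0689 0.062 ] [-87.2 149.   62. ] [0.11  0.112 0.11  0.11 ] [np.float64(-87.0), np.float64(-177.3), np.float64(92.9), np.float64(3.4)]
g1 [ 0.4832 -0.082   0.062 ] [-85.1  -2.4  62. ] [0.111 0.109 0.111 0.112] [np.float64(-86.3), np.float64(-174.7), np.float64(93.9), np.float64(3.9)]
m0 [ 0.4951 -0.2241  0.048 ] [ -83.7 -145.    48. ] [0.109 0.11  0.113 0.117] [np.float64(-84.3), np.float64(-170.4), np.float64(94.0), np.float64(6.1)]
catch2 [ -0.4 213.4  60. ]
b2 [-0.4 73.  60. ]
b1 [ -0.7 -71.1  60. ]
b0 [  -1.5 -212.8   60. ]
tip2 [  0.6  68.6 187. ]
tip1 [ -1.2 -83.1 187. ]
bowl [0.71003049 0.29691537 0.03      ] sponge [0.31479235 0.20108956 0.03      ] green [ 0.2883224  -0.19209609  0.014     ]
```

Wrist view: the tiles, carrier edges and arm hinges agree with the carrier pose (0.568, -0.073), yaw 4.2°. Now pot2.

Emit:
carry_out:
  plan:
    - {"travel": [0.54, 0.41, -0.2], "angular": [0, 0, 0], "grip": 1}
    - {"travel": [0.54, 0.41, -0.2], "angular": [0, 0, 0], "grip": 1}
    - {"travel": [0.54, 0.41, -0.2], "angular": [0, 0, 0], "grip": 1}
    - {"travel": [0.54, 0.41, -0.2], "angular": [0, 0, 0], "grip": 1}
    - {"travel": [0.54, 0.41, -0.2], "angular": [0, 0, 0], "grip": 1}
    - {"travel": [0.54, 0.41, -0.2], "angular": [0, 0, 0], "grip": 1}
    - {"travel": [0.54, 0.41, -0.6], "angular": [0, 0, 0], "grip": 1}
    - {"travel": [0.54, 0.41, -0.6], "angular": [0, 0, 0], "grip": 1}

```text
time: 2.15
ee_pos: [0.6245, 0.0634, 0.2211]
tcp_rot: [-179.5, -0.2, 5.7]
wrist_force: [0.6, -0.7, -0.2]
opening: 0.0855
grasp_force: 0.0
```

Run:
```python
from h import *
wsnap('w2.png')
```

```text
[0.62452319 0.06342816 0.22113375] [-179.52874806   -0.20047647    5.70499781] 2.15 [ 0.61851053 -0.7085873  -0.2434149 ] 0.0854617970773122
```

View pics/w2.png

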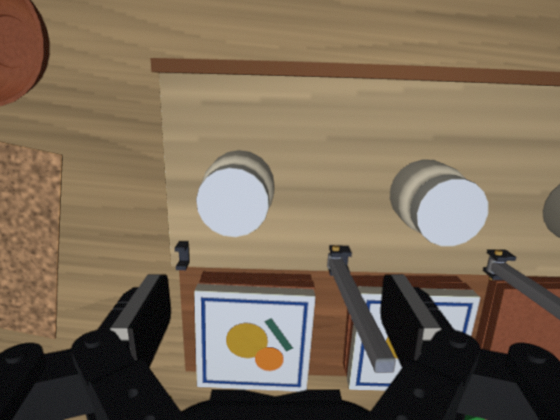

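Run:
```python
from h import *
for n,w,z in (('p2',(233,202),.107),('p1',(452,212),.107),('matTR',(62,155),.003),('matBR',(55,338),.003),('bowlR',(46,45),.045),('catch2',(182,254),.06),('h2',(340,253),.06)): print(n,atz('w2.png',w,z).round(4))
print(monitor.get_obs()['ee_pos'])
```

```text
p2 [0.6239 0.0935 0.107 ]
p1 [ 0.6323 -0.0616  0.107 ]
matTR [0.6216 0.2729 0.003 ]
matBR [0.4052 0.299  0.003 ]
bowlR [0.7185 0.2553 0.045 ]
catch2 [0.5566 0.1398 0.06  ]
h2 [0.5718 0.002  0.06  ]
[0.61917524 0.06293887 0.20786257]
```

Emit:
carry_out:
  plan:
    - {"travel": [0.017, 0.1, -0.06], "angular": [0, 0, 0], "grip": 1}
    - {"travel": [0.017, 0.1, -0.06], "angular": [0, 0, 0], "grip": 1}
    - {"travel": [0.017, 0.1, -0.06], "angular": [0, 0, 0], "grip": 1}
    - {"travel": [0.017, 0.1, -0.06], "angular": [0, 0, 0], "grip": 1}
    - {"travel": [0.017, 0.1, -0.06], "angular": [0, 0, 0], "grip": 1}

```text
time: 2.62
ee_pos: [0.6302, 0.0816, 0.2054]
tcp_rot: [-179.0, -0.1, 7.0]
wrist_force: [-0.6, -0.7, 0.5]
opening: 0.0851
grasp_force: 0.0
```

Run:
```python
from h import *
o=monitor.get_obs(); print({k:np.round(v,3) for k,v in o.items()})
```

```text
{'time': np.float64(2.617), 'q': array([  6.936,  16.285,  18.975,  92.542,   1.03 , 179.93 ]), 'qd': array([ 0.082,  0.043, -0.387, -0.299,  0.085,  0.092]), 'joint_efforts': array([ 1.3100e-01, -6.3738e+01,  4.6156e+01,  7.0000e-03,  5.9000e-02,
       -5.0000e-03]), 'ee_pos': array([0.63 , 0.082, 0.205]), 'tcp_rot': array([-1.7897e+02, -1.4900e-01,  7.0050e+00]), 'wrist_force': array([-0.561, -0.744,  0.516]), 'torque': array([-0.002,  0.028, -0.019]), 'grasp_force': np.float64(0.0), 'opening': np.float64(0.085)}
```

Emit:
carry_out:
  plan:
    - {"travel": [0, 0, 0], "angular": [0, 0, 0], "grip": 1}
    - {"travel": [0, 0, 0], "angular": [0, 0, 0], "grip": 1}

```text
time: 2.78
ee_pos: [0.63, 0.082, 0.2043]
tcp_rot: [-179.0, -0.1, 7.0]
wrist_force: [-0.4, 0.3, 0.6]
opening: 0.0853
grasp_force: 0.0
```

Joint 6 is at its 180° limit (yaw = q1 − q6 + 180), so I'll use a yaw a little above q1.

Emit:
carry_out:
  plan:
    - {"travel": [-0.02, 0.04, -0.05], "angular": [0, 0, 0.14], "grip": 1}
    - {"travel": [-0.02, 0.04, -0.05], "angular": [0, 0, 0.14], "grip": 1}
    - {"travel": [-0.02, 0.04, -0.05], "angular": [0, 0, 0.14], "grip": 1}
    - {"travel": [-0.02, 0.04, -0.05], "angular": [0, 0, 0.14], "grip": 1}

```text
time: 3.12
ee_pos: [0.6238, 0.0941, 0.1887]
tcp_rot: [-179.0, -0.0, 11.0]
wrist_force: [0.3, 0.3, 0.1]
opening: 0.0858
grasp_force: 0.0
```

Emit:
carry_out:
  plan:
    - {"travel": [0, 0, -0.42], "angular": [-0.035, 0, 0], "grip": 1}
    - {"travel": [0, 0, -0.42], "angular": [-0.035, 0, 0], "grip": 1}
    - {"travel": [0, 0, -0.42], "angular": [-0.035, 0, 0], "grip": 1}
    - {"travel": [0, 0, -0.42], "angular": [-0.035, 0, 0], "grip": 1}
    - {"travel": [0, 0, -0.42], "angular": [-0.035, 0, 0], "grip": 1}
    - {"travel": [0, 0, -0.42], "angular": [-0.035, 0, 0], "grip": -1}
    - {"travel": [0, 0, -0.42], "angular": [-0.035, 0, 0], "grip": -1}
    - {"travel": [0, 0, -0.42], "angular": [-0.035, 0, 0], "grip": -1}
  grip_force: 30

```text
time: 3.78
ee_pos: [0.6257, 0.0946, 0.0662]
tcp_rot: [-179.9, -0.1, 11.0]
wrist_force: [-1.8, 0.1, 5.5]
opening: 0.0568
grasp_force: 30.8
```

Emit:
carry_out:
  plan:
    - {"travel": [0, 0, 0], "angular": [0, 0, 0], "grip": -1}
    - {"travel": [0, 0, 0], "angular": [0, 0, 0], "grip": -1}
    - {"travel": [0, 0, 0], "angular": [0, 0, 0], "grip": -1}
    - {"travel": [0, 0, 0.05], "angular": [0, 0, 0], "grip": -1}
    - {"travel": [0, 0, 0.15], "angular": [0, 0, 0], "grip": -1}
    - {"travel": [0, 0, 0.2], "angular": [0, 0, 0], "grip": -1}
    - {"travel": [0, 0, 0.2], "angular": [0, 0, 0], "grip": -1}

```text
time: 4.37
ee_pos: [0.626, 0.0947, 0.1283]
tcp_rot: [-180.0, -0.3, 11.1]
wrist_force: [0.5, -0.2, -1.9]
opening: 0.057
grasp_force: 33.5
```

Emit:
carry_out:
  plan:
    - {"travel": [-0.14, 0.777, 0], "angular": [0, 0, 0.77], "grip": -1}
    - {"travel": [-0.14, 0.777, 0], "angular": [0, 0, 0.77], "grip": -1}
    - {"travel": [-0.14, 0.777, 0], "angular": [0, 0, 0.77], "grip": -1}
    - {"travel": [-0.14, 0.777, 0], "angular": [0, 0, 0.77], "grip": -1}
    - {"travel": [-0.14, 0.777, 0], "angular": [0, 0, 0.77], "grip": -1}
    - {"travel": [-0.14, 0.777, 0], "angular": [0, 0, 0.77], "grip": -1}
    - {"travel": [-0.14, 0.777, 0], "angular": [0, 0, 0.77], "grip": -1}
    - {"travel": [-0.14, 0.777, 0], "angular": [0, 0, 0.77], "grip": -1}

```text
time: 5.03
ee_pos: [0.581, 0.3292, 0.1215]
tcp_rot: [-179.9, 0.2, 33.3]
wrist_force: [-0.2, -1.1, -3.1]
opening: 0.057
grasp_force: 33.5
```

Emit:
carry_out:
  plan:
    - {"travel": [0, 0, -0.1], "angular": [0, 0, 0], "grip": -1}
    - {"travel": [0, 0, -0.2], "angular": [0, 0, 0], "grip": -1}
    - {"travel": [0, 0, -0.28], "angular": [0, 0, 0], "grip": -1}
    - {"travel": [0, 0, -0.28], "angular": [0, 0, 0], "grip": -1}
    - {"travel": [0, 0, -0.28], "angular": [0, 0, 0], "grip": -1}

```text
time: 5.45
ee_pos: [0.5812, 0.3259, 0.0371]
tcp_rot: [-179.9, 0.4, 33.0]
wrist_force: [-0.5, -0.5, -1.1]
opening: 0.0569
grasp_force: 33.5
```

Emit:
carry_out:
  plan:
    - {"travel": [0, 0, -0.03], "angular": [0, 0, 0], "grip": -1}
    - {"travel": [0, 0, -0.042], "angular": [0, 0, 0], "grip": -1}
    - {"travel": [0, 0, -0.042], "angular": [0, 0, 0], "grip": -1}
    - {"travel": [0, 0, -0.042], "angular": [0, 0, 0], "grip": 1}
    - {"travel": [0, 0, -0.042], "angular": [0, 0, 0], "grip": 1}
    - {"travel": [0, 0, -0.042], "angular": [0, 0, 0], "grip": 1}
    - {"travel": [0, 0, -0.042], "angular": [0, 0, 0], "grip": 1}

```text
time: 6.03
ee_pos: [0.582, 0.3277, 0.0263]
tcp_rot: [-179.9, 0.1, 33.1]
wrist_force: [-0.8, -0.9, -0.3]
opening: 0.0857
grasp_force: 0.0
```

Emit:
carry_out:
  plan:
    - {"travel": [0, 0, 0.12], "angular": [0, 0, 0], "grip": 1}
    - {"travel": [0, 0, 0.24], "angular": [0, 0, 0], "grip": 1}
    - {"travel": [0, 0, 0.36], "angular": [0, 0, 0], "grip": 1}
    - {"travel": [0, 0, 0.5], "angular": [0, 0, 0], "grip": 1}
    - {"travel": [0, 0, 0.6], "angular": [0, 0, 0], "grip": 1}
    - {"travel": [0, 0, 0.6], "angular": [0, 0, 0], "grip": 1}

```text
time: 6.53
ee_pos: [0.5832, 0.3283, 0.214]
tcp_rot: [-180.0, -0.4, 33.1]
wrist_force: [1.3, 1.0, 0.1]
opening: 0.0854
grasp_force: 0.0
```

Run:
```python
from h import *
wsnap('w3.png')
```

```text
[0.5831944  0.32834916 0.21404353] [-179.97643355   -0.41695617   33.12670494] 6.5333 [1.34441667 0.9617113  0.11900349] 0.08542745676397058
```

View pics/w3.png

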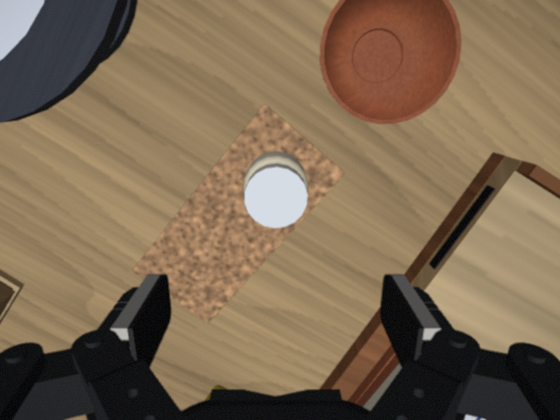

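Run:
```python
from h import *
X=np.array([atz('w3.png',w,.003) for w in ((267,106),(343,174),(212,321),(135,269))]);print(X.round(4),X.mean(0))
print('lid',atz('w3.png',(276,197),.065)); print(monitor.get_obs()['ee_pos'])
```

```text
[[0.6329 0.3693 0.003 ]
 [0.6197 0.2744 0.003 ]
 [0.4091 0.2971 0.003 ]
 [0.4198 0.3961 0.003 ]] [0.52037892 0.33423914 0.003     ]
lid [0.58049246 0.32550262 0.065     ]
[0.58294468 0.32816913 0.21046724]
```

Emit:
carry_out:
  plan:
    - {"travel": [0.1, -0.93, 0.05], "angular": [0, 0, -0.9], "grip": 1}
    - {"travel": [0.1, -0.93, 0.05], "angular": [0, 0, -0.9], "grip": 1}
    - {"travel": [0.1, -0.93, 0.05], "angular": [0, 0, -0.9], "grip": 1}
    - {"travel": [0.1, -0.93, 0.05], "angular": [0, 0, -0.9], "grip": 1}
    - {"travel": [0.1, -0.93, 0.05], "angular": [0, 0, -0.9], "grip": 1}
    - {"travel": [0.1, -0.93, 0.05], "angular": [0, 0, -0.9], "grip": 1}
    - {"travel": [0.1, -0.93, 0.05], "angular": [0, 0, -0.9], "grip": 1}
    - {"travel": [0.1, -0.93, 0.05], "angular": [0, 0, -0.9], "grip": 1}

```text
time: 7.25
ee_pos: [0.6115, 0.0473, 0.2198]
tcp_rot: [-179.9, 0.2, 7.2]
wrist_force: [-0.1, -0.4, 0.4]
opening: 0.0853
grasp_force: 0.0
```

Emit:
carry_out:
  plan:
    - {"travel": [0.068, -0.365, 0], "angular": [0, 0, -0.1], "grip": 1}
    - {"travel": [0.068, -0.365, 0], "angular": [0, 0, -0.1], "grip": 1}
    - {"travel": [0.068, -0.365, -0.1], "angular": [0, 0, -0.1], "grip": 1}
    - {"travel": [0.068, -0.365, -0.15], "angular": [0, 0, -0.1], "grip": 1}
    - {"travel": [0.068, -0.365, -0.15], "angular": [0, 0, -0.1], "grip": 1}

```text
time: 7.67
ee_pos: [0.6308, -0.0609, 0.1705]
tcp_rot: [-179.8, 0.6, 4.4]
wrist_force: [-0.4, 0.6, -1.5]
opening: 0.0853
grasp_force: 0.0
```

Run:
```python
from h import *
o,c=wsnap('w4.png')
# find bright lids
f=c['frame'].astype(int); m=((f.min(2)>185)&(f.max(2)-f.min(2)<40)).astype(np.uint8)
n,l,s,ce=cv2.connectedComponentsWithStats(m)
for i in range(1,n):
    if s[i,4]>800: print(s[i],ce[i].round(1),atz('w4.png',ce[i],.107).round(4))
```

```text
[ 0.63082675 -0.0608559   0.17048876] [-179.84987977    0.58543518    4.44794089] 7.6667 [-0.38630756  0.57995615 -1.48967221] 0.08526025134256171
[ 234  189   87   80 5449] [276.8 228.5] [ 0.6323 -0.0621  0.107 ]
[ 471  208   72   77 3562] [504.1 245.9] [ 0.6315 -0.1958  0.107 ]
[ 217  321  139   78 1226] [286.2 339.7] [ 0.5564 -0.0741  0.107 ]
[ 230  333  113   60 3755] [282.5 353.7] [ 0.5452 -0.0726  0.107 ]
```

Emit:
carry_out:
  plan:
    - {"travel": [0.004, 0, -0.14], "angular": [0, 0, 0], "grip": 1}
    - {"travel": [0.004, 0, -0.28], "angular": [0, 0, 0], "grip": 1}
    - {"travel": [0.004, 0, -0.34], "angular": [0, 0, 0], "grip": 1}
    - {"travel": [0.004, 0, -0.34], "angular": [0, 0, 0], "grip": 1}
    - {"travel": [0.004, 0, -0.34], "angular": [0, 0, 0], "grip": -1}
    - {"travel": [0.004, 0, -0.34], "angular": [0, 0, 0], "grip": -1}
    - {"travel": [0.004, 0, -0.34], "angular": [0, 0, 0], "grip": -1}
    - {"travel": [0.004, 0, -0.34], "angular": [0, 0, 0], "grip": -1}

```text
time: 8.38
ee_pos: [0.6349, -0.0605, 0.0771]
tcp_rot: [-179.9, -0.1, 4.5]
wrist_force: [-1.4, 1.7, 6.5]
opening: 0.0561
grasp_force: 31.4
```

Emit:
carry_out:
  plan:
    - {"travel": [0, 0, 0], "angular": [0, 0, 0], "grip": -1}
    - {"travel": [0, 0, 0], "angular": [0, 0, 0], "grip": -1}
    - {"travel": [0, 0, 0.05], "angular": [0, 0, 0], "grip": -1}
    - {"travel": [0, 0, 0.15], "angular": [0, 0, 0], "grip": -1}
    - {"travel": [0, 0, 0.25], "angular": [0, 0, 0], "grip": -1}
    - {"travel": [0, 0, 0.3], "angular": [0, 0, 0], "grip": -1}
    - {"travel": [0, 0, 0.3], "angular": [0, 0, 0], "grip": -1}

```text
time: 8.97
ee_pos: [0.6353, -0.0611, 0.1699]
tcp_rot: [180.0, -0.3, 4.5]
wrist_force: [1.0, -0.2, -2.3]
opening: 0.0561
grasp_force: 33.4
```

Emit:
carry_out:
  plan:
    - {"travel": [-0.1, 0.93, 0], "angular": [0, 0, 0.9], "grip": -1}
    - {"travel": [-0.1, 0.93, 0], "angular": [0, 0, 0.9], "grip": -1}
    - {"travel": [-0.1, 0.93, 0], "angular": [0, 0, 0.9], "grip": -1}
    - {"travel": [-0.1, 0.93, 0], "angular": [0, 0, 0.9], "grip": -1}
    - {"travel": [-0.1, 0.93, 0], "angular": [0, 0, 0.9], "grip": -1}
    - {"travel": [-0.1, 0.93, 0], "angular": [0, 0, 0.9], "grip": -1}
    - {"travel": [-0.1, 0.93, 0], "angular": [0, 0, 0.9], "grip": -1}
    - {"travel": [-0.1, 0.93, 0], "angular": [0, 0, 0.9], "grip": -1}

```text
time: 9.63
ee_pos: [0.602, 0.2237, 0.1626]
tcp_rot: [-179.8, 0.2, 30.6]
wrist_force: [0.7, -0.0, -2.6]
opening: 0.0558
grasp_force: 33.5
```

Emit:
carry_out:
  plan:
    - {"travel": [-0.3, 0.37, 0], "angular": [0, 0, 0.28], "grip": -1}
    - {"travel": [-0.3, 0.37, 0], "angular": [0, 0, 0.28], "grip": -1}
    - {"travel": [-0.3, 0.37, 0], "angular": [0, 0, 0.28], "grip": -1}
    - {"travel": [-0.3, 0.37, 0], "angular": [0, 0, 0.28], "grip": -1}
    - {"travel": [-0.3, 0.37, -0.13], "angular": [0, 0, 0.28], "grip": -1}
    - {"travel": [-0.3, 0.37, -0.26], "angular": [0, 0, 0.28], "grip": -1}
    - {"travel": [-0.3, 0.37, -0.36], "angular": [0, 0, 0.28], "grip": -1}
    - {"travel": [-0.3, 0.37, -0.36], "angular": [0, 0, 0.28], "grip": -1}

```text
time: 10.3
ee_pos: [0.5099, 0.3269, 0.0481]
tcp_rot: [-179.9, 0.8, 38.3]
wrist_force: [-1.4, -1.2, -3.8]
opening: 0.0557
grasp_force: 33.9
```

Emit:
carry_out:
  plan:
    - {"travel": [0, 0, 0], "angular": [0, 0, 0], "grip": -1}
    - {"travel": [0, 0, 0], "angular": [0, 0, 0], "grip": -1}

```text
time: 10.47
ee_pos: [0.5141, 0.3292, 0.0576]
tcp_rot: [-179.9, 0.1, 38.3]
wrist_force: [-0.3, 0.2, -1.5]
opening: 0.0555
grasp_force: 33.9
```

Emit:
carry_out:
  plan:
    - {"travel": [-0.01, 0.02, -0.04], "angular": [0, 0, 0], "grip": -1}
    - {"travel": [-0.01, 0.02, -0.068], "angular": [0, 0, 0], "grip": -1}
    - {"travel": [-0.01, 0.02, -0.068], "angular": [0, 0, 0], "grip": -1}
    - {"travel": [-0.01, 0.02, -0.068], "angular": [0, 0, 0], "grip": -1}
    - {"travel": [-0.01, 0.02, -0.068], "angular": [0, 0, 0], "grip": 1}
    - {"travel": [-0.01, 0.02, -0.068], "angular": [0, 0, 0], "grip": 1}
    - {"travel": [-0.01, 0.02, -0.068], "angular": [0, 0, 0], "grip": 1}
    - {"travel": [-0.01, 0.02, -0.068], "angular": [0, 0, 0], "grip": 1}

```text
time: 11.13
ee_pos: [0.5105, 0.335, 0.0354]
tcp_rot: [-179.9, 0.2, 38.3]
wrist_force: [0.3, -0.0, -1.0]
opening: 0.0857
grasp_force: 0.0
```

Emit:
carry_out:
  plan:
    - {"travel": [0, 0, 0.12], "angular": [0, 0, 0], "grip": 1}
    - {"travel": [0, 0, 0.24], "angular": [0, 0, 0], "grip": 1}
    - {"travel": [0, 0, 0.36], "angular": [0, 0, 0], "grip": 1}
    - {"travel": [0, 0, 0.5], "angular": [0, 0, 0], "grip": 1}
    - {"travel": [0.1, -0.15, 0.6], "angular": [0, 0, -0.2], "grip": 1}
    - {"travel": [0.2, -0.3, 0.6], "angular": [0, 0, -0.3], "grip": 1}
    - {"travel": [0.3, -0.45, 0.6], "angular": [0, 0, -0.5], "grip": 1}
    - {"travel": [0.3, -0.6, 0.6], "angular": [0, 0, -0.7], "grip": 1}

```text
time: 11.8
ee_pos: [0.5904, 0.1941, 0.2146]
tcp_rot: [-179.9, 0.1, 18.1]
wrist_force: [0.9, -0.4, 0.0]
opening: 0.085
grasp_force: 0.0
```

Emit:
carry_out:
  plan:
    - {"travel": [0.1, -0.95, 0], "angular": [0, 0, 0], "grip": 1}
    - {"travel": [0.1, -0.95, 0], "angular": [0, 0, -0.1], "grip": 1}
    - {"travel": [0.1, -0.95, 0], "angular": [0, 0, -0.2], "grip": 1}
    - {"travel": [0.1, -0.95, 0], "angular": [0, 0, -0.45], "grip": 1}
    - {"travel": [0.1, -0.95, 0], "angular": [0, 0, -0.45], "grip": 1}
    - {"travel": [0.1, -0.95, 0], "angular": [0, 0, -0.45], "grip": 1}
    - {"travel": [0.1, -0.95, 0], "angular": [0, 0, -0.45], "grip": 1}
    - {"travel": [0.1, -0.95, 0], "angular": [0, 0, -0.45], "grip": 1}

```text
time: 12.47
ee_pos: [0.6186, -0.0963, 0.2137]
tcp_rot: [-180.0, 0.2, 5.1]
wrist_force: [0.4, 0.2, -0.1]
opening: 0.0853
grasp_force: 0.0
```

Run:
```python
from h import *
o,c=wsnap('w5.png')
f=c['frame'].astype(int); m=((f.min(2)>185)&(f.max(2)-f.min(2)<40)).astype(np.uint8)
n,l,s,ce=cv2.connectedComponentsWithStats(m)
for i in range(1,n):
    if s[i,4]>800: print(s[i],ce[i].round(1),atz('w5.png',ce[i],.107).round(4))
```

```text
[ 0.61855663 -0.09626631  0.2136783 ] [-179.98161991    0.21090894    5.1262587 ] 12.4667 [ 0.38752524  0.23553199 -0.06606474] 0.08533569036929725
[ 393  168   73   69 3881] [428.9 202.2] [ 0.6318 -0.2012  0.107 ]
[ 182  276  125  102 1788] [244.2 318.1] [ 0.5281 -0.0812  0.107 ]
[  26  285   83   67 2407] [ 57.1 308.9] [0.5227 0.0617 0.107 ]
[ 194  287  101   82 5418] [242.  326.2] [ 0.5207 -0.0799  0.107 ]
```

Emit:
carry_out:
  plan:
    - {"travel": [0.043, -0.35, 0], "angular": [0, 0, 0], "grip": 1}
    - {"travel": [0.043, -0.35, 0], "angular": [0, 0, 0], "grip": 1}
    - {"travel": [0.043, -0.35, -0.1], "angular": [0, 0, 0], "grip": 1}
    - {"travel": [0.043, -0.35, -0.15], "angular": [0, 0, 0], "grip": 1}
    - {"travel": [0.043, -0.35, -0.15], "angular": [0, 0, 0], "grip": 1}
    - {"travel": [0.043, -0.35, -0.15], "angular": [0, 0, 0], "grip": 1}

```text
time: 13.02
ee_pos: [0.6311, -0.1942, 0.1686]
tcp_rot: [-179.8, 0.3, 5.5]
wrist_force: [-0.1, 0.5, 0.4]
opening: 0.0855
grasp_force: 0.0
```

Down to 0.070 with a 6 mm shift in −y.

Emit:
carry_out:
  plan:
    - {"travel": [0, -0.02, -0.14], "angular": [0, 0, 0], "grip": 1}
    - {"travel": [0, -0.02, -0.28], "angular": [0, 0, 0], "grip": 1}
    - {"travel": [0, -0.02, -0.33], "angular": [0, 0, 0], "grip": 1}
    - {"travel": [0, -0.02, -0.33], "angular": [0, 0, 0], "grip": 1}
    - {"travel": [0, -0.02, -0.33], "angular": [0, 0, 0], "grip": -1}
    - {"travel": [0, -0.02, -0.33], "angular": [0, 0, 0], "grip": -1}
    - {"travel": [0, -0.02, -0.33], "angular": [0, 0, 0], "grip": -1}
    - {"travel": [0, -0.02, -0.33], "angular": [0, 0, 0], "grip": -1}

```text
time: 13.68
ee_pos: [0.6331, -0.2008, 0.074]
tcp_rot: [-180.0, -0.1, 5.5]
wrist_force: [-1.0, 2.7, 6.5]
opening: 0.0564
grasp_force: 31.5
```

Emit:
carry_out:
  plan:
    - {"travel": [0, 0, 0], "angular": [0, 0, 0], "grip": -1}
    - {"travel": [0, 0, 0], "angular": [0, 0, 0], "grip": -1}
    - {"travel": [0, 0, 0.05], "angular": [0, 0, 0], "grip": -1}
    - {"travel": [0, 0, 0.15], "angular": [0, 0, 0], "grip": -1}
    - {"travel": [0, 0, 0.25], "angular": [0, 0, 0], "grip": -1}
    - {"travel": [0, 0, 0.3], "angular": [0, 0, 0], "grip": -1}
    - {"travel": [0, 0, 0.3], "angular": [0, 0, 0], "grip": -1}

```text
time: 14.27
ee_pos: [0.6335, -0.2016, 0.1668]
tcp_rot: [179.9, -0.3, 5.5]
wrist_force: [0.5, 0.0, -2.5]
opening: 0.0561
grasp_force: 33.3
```

Emit:
carry_out:
  plan:
    - {"travel": [-0.1, 0.95, 0], "angular": [0, 0, 0.3], "grip": -1}
    - {"travel": [-0.1, 0.95, 0], "angular": [0, 0, 0.3], "grip": -1}
    - {"travel": [-0.1, 0.95, 0], "angular": [0, 0, 0.3], "grip": -1}
    - {"travel": [-0.1, 0.95, 0], "angular": [0, 0, 0.3], "grip": -1}
    - {"travel": [-0.1, 0.95, 0], "angular": [0, 0, 0.3], "grip": -1}
    - {"travel": [-0.1, 0.95, 0], "angular": [0, 0, 0.3], "grip": -1}
    - {"travel": [-0.1, 0.95, 0], "angular": [0, 0, 0.3], "grip": -1}
    - {"travel": [-0.1, 0.95, 0], "angular": [0, 0, 0.3], "grip": -1}

```text
time: 14.93
ee_pos: [0.6004, 0.0899, 0.1598]
tcp_rot: [-179.8, 0.2, 14.3]
wrist_force: [1.3, 0.0, -2.2]
opening: 0.0562
grasp_force: 33.4
```

Emit:
carry_out:
  plan:
    - {"travel": [-0.3, 0.65, 0], "angular": [0, 0, 0.7], "grip": -1}
    - {"travel": [-0.3, 0.65, 0], "angular": [0, 0, 0.7], "grip": -1}
    - {"travel": [-0.3, 0.65, 0], "angular": [0, 0, 0.7], "grip": -1}
    - {"travel": [-0.3, 0.65, 0], "angular": [0, 0, 0.7], "grip": -1}
    - {"travel": [-0.3, 0.65, 0], "angular": [0, 0, 0.7], "grip": -1}
    - {"travel": [-0.3, 0.65, 0], "angular": [0, 0, 0.7], "grip": -1}
    - {"travel": [-0.3, 0.65, 0], "angular": [0, 0, 0.7], "grip": -1}
    - {"travel": [-0.3, 0.65, 0], "angular": [0, 0, 0.7], "grip": -1}

```text
time: 15.6
ee_pos: [0.5112, 0.2791, 0.1598]
tcp_rot: [-179.9, 0.2, 34.2]
wrist_force: [-0.6, -0.3, -1.8]
opening: 0.0563
grasp_force: 33.6
```

Emit:
carry_out:
  plan:
    - {"travel": [-0.22, 0.215, 0], "angular": [0, 0, 0.25], "grip": -1}
    - {"travel": [-0.22, 0.215, 0], "angular": [0, 0, 0.25], "grip": -1}
    - {"travel": [-0.22, 0.215, 0], "angular": [0, 0, 0.25], "grip": -1}
    - {"travel": [-0.22, 0.215, -0.13], "angular": [0, 0, 0.25], "grip": -1}
    - {"travel": [-0.22, 0.215, -0.26], "angular": [0, 0, 0.25], "grip": -1}
    - {"travel": [-0.22, 0.215, -0.34], "angular": [0, 0, 0.25], "grip": -1}
    - {"travel": [-0.22, 0.215, -0.34], "angular": [0, 0, 0.25], "grip": -1}
    - {"travel": [-0.22, 0.215, -0.34], "angular": [0, 0, 0.25], "grip": -1}

```text
time: 16.27
ee_pos: [0.4456, 0.3418, 0.0574]
tcp_rot: [-179.9, 0.3, 41.1]
wrist_force: [0.9, -1.0, -1.8]
opening: 0.056
grasp_force: 33.7
```

Emit:
carry_out:
  plan:
    - {"travel": [0, 0, 0], "angular": [0, 0, 0], "grip": -1}
    - {"travel": [0, 0, 0], "angular": [0, 0, 0], "grip": -1}

```text
time: 16.43
ee_pos: [0.447, 0.3437, 0.0606]
tcp_rot: [-179.9, -0.0, 41.2]
wrist_force: [0.4, 0.4, -2.5]
opening: 0.056
grasp_force: 33.7
```

Emit:
carry_out:
  plan:
    - {"travel": [-0.01, 0, -0.06], "angular": [0, 0, 0], "grip": -1}
    - {"travel": [-0.01, 0, -0.09], "angular": [0, 0, 0], "grip": -1}
    - {"travel": [-0.01, 0, -0.09], "angular": [0, 0, 0], "grip": -1}
    - {"travel": [-0.01, 0, -0.09], "angular": [0, 0, 0], "grip": -1}
    - {"travel": [-0.01, 0, -0.09], "angular": [0, 0, 0], "grip": 1}
    - {"travel": [-0.01, 0, -0.09], "angular": [0, 0, 0], "grip": 1}
    - {"travel": [-0.01, 0, -0.09], "angular": [0, 0, 0], "grip": 1}
    - {"travel": [-0.01, 0, -0.09], "angular": [0, 0, 0], "grip": 1}

```text
time: 17.1
ee_pos: [0.4426, 0.3435, 0.0314]
tcp_rot: [-179.9, 0.2, 41.2]
wrist_force: [-0.2, 0.2, -0.8]
opening: 0.0852
grasp_force: 0.0
```

Emit:
carry_out:
  plan:
    - {"travel": [0, 0, 0.12], "angular": [0, 0, 0], "grip": 1}
    - {"travel": [0, 0, 0.24], "angular": [0, 0, 0], "grip": 1}
    - {"travel": [0, 0, 0.36], "angular": [0, 0, 0], "grip": 1}
    - {"travel": [0, 0, 0.5], "angular": [0, 0, 0], "grip": 1}
    - {"travel": [0, 0, 0.6], "angular": [0, 0, 0], "grip": 1}
    - {"travel": [0, 0, 0.7], "angular": [0, 0, 0], "grip": 1}
    - {"travel": [0, 0, 0.7], "angular": [0, 0, 0], "grip": 1}

```text
time: 17.68
ee_pos: [0.4436, 0.3442, 0.2478]
tcp_rot: [-179.9, -0.3, 41.2]
wrist_force: [0.5, 0.7, 0.8]
opening: 0.0855
grasp_force: 0.0
```

Run:
```python
from h import *
wsnap('w6.png')
```

```text
[0.44355659 0.3442299  0.24779241] [-179.92229465   -0.30533375   41.24941061] 17.6833 [0.48610639 0.73223989 0.81774046] 0.08552008303254176
```

View pics/w6.png

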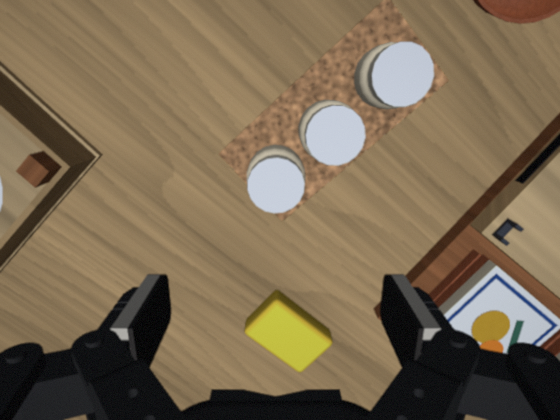

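All three jars stand on the mat. Next, turn the gripper so two half-open fingers can push squarely, going to just in front of pile 2.

Emit:
carry_out:
  plan:
    - {"travel": [-0.25, -0.94, 0], "angular": [0, 0, 1], "grip": 0}
    - {"travel": [-0.25, -0.94, 0], "angular": [0, 0, 1], "grip": 0}
    - {"travel": [-0.25, -0.94, 0], "angular": [0, 0, 1], "grip": 0}
    - {"travel": [-0.25, -0.94, 0], "angular": [0, 0, 1], "grip": 0}
    - {"travel": [-0.25, -0.94, 0], "angular": [0, 0, 1], "grip": 0}
    - {"travel": [-0.25, -0.94, 0], "angular": [0, 0, 1], "grip": 0}
    - {"travel": [-0.25, -0.94, 0], "angular": [0, 0, 1], "grip": 0}
    - {"travel": [-0.25, -0.94, 0], "angular": [0, 0, 1], "grip": 0}

```text
time: 18.4
ee_pos: [0.3656, 0.0567, 0.2407]
tcp_rot: [-179.9, 0.3, 69.6]
wrist_force: [0.3, 0.4, -0.5]
opening: 0.0427
grasp_force: 0.0
```

Emit:
carry_out:
  plan:
    - {"travel": [0, 0, 0], "angular": [0, 0, 1], "grip": 0}
    - {"travel": [0, 0, 0], "angular": [0, 0, 1], "grip": 0}
    - {"travel": [0, 0, 0], "angular": [0, 0, 1], "grip": 0}
    - {"travel": [0, 0, 0], "angular": [0, 0, 1], "grip": 0}
    - {"travel": [0, 0, 0], "angular": [0, 0, 1], "grip": 0}

```text
time: 18.82
ee_pos: [0.3673, 0.0614, 0.2402]
tcp_rot: [-179.8, 0.2, 98.9]
wrist_force: [0.4, -0.5, 1.2]
opening: 0.0429
grasp_force: 0.0
```

Emit:
carry_out:
  plan:
    - {"travel": [0, 0, 0], "angular": [0, 0, 1], "grip": 0}
    - {"travel": [0, 0, 0], "angular": [0, 0, 1], "grip": 0}
    - {"travel": [0, 0, 0], "angular": [0, 0, 1], "grip": 0}
    - {"travel": [0, 0, 0], "angular": [0, 0, 1], "grip": 0}
    - {"travel": [0, 0, 0], "angular": [0, 0, 1], "grip": 0}

```text
time: 19.23
ee_pos: [0.3673, 0.0615, 0.2404]
tcp_rot: [-179.9, 0.2, 127.3]
wrist_force: [-0.8, 0.5, 0.4]
opening: 0.0429
grasp_force: 0.0
```

Emit:
carry_out:
  plan:
    - {"travel": [0, 0, 0], "angular": [0, 0, 1], "grip": 0}
    - {"travel": [0, 0, 0], "angular": [0, 0, 1], "grip": 0}
    - {"travel": [0, 0, 0], "angular": [0, 0, 1], "grip": 0}
    - {"travel": [0, 0, 0], "angular": [0, 0, 1], "grip": 0}
    - {"travel": [0, 0, 0], "angular": [0, 0, 1], "grip": 0}

```text
time: 19.65
ee_pos: [0.3674, 0.0614, 0.2406]
tcp_rot: [-179.9, 0.2, 155.8]
wrist_force: [0.5, 0.2, 0.3]
opening: 0.0429
grasp_force: 0.0
```

Emit:
carry_out:
  plan:
    - {"travel": [0, 0, 0], "angular": [0, 0, 0.95], "grip": 0}
    - {"travel": [0, 0, 0], "angular": [0, 0, 0.95], "grip": 0}
    - {"travel": [0, 0, 0], "angular": [0, 0, 0.95], "grip": 0}
    - {"travel": [0, 0, 0], "angular": [0, 0, 0.95], "grip": 0}
    - {"travel": [0, 0, 0], "angular": [0, 0, 0.95], "grip": 0}
    - {"travel": [0, 0, 0], "angular": [0, 0, 0.95], "grip": 0}

```text
time: 20.15
ee_pos: [0.3674, 0.0614, 0.2408]
tcp_rot: [-179.9, 0.2, -177.5]
wrist_force: [-1.0, -0.7, 0.2]
opening: 0.0425
grasp_force: 0.0
```

Emit:
carry_out:
  plan:
    - {"travel": [0, 0, -0.13], "angular": [0, 0, 0.06], "grip": 0}
    - {"travel": [0, 0, -0.26], "angular": [0, 0, 0.06], "grip": 0}
    - {"travel": [0, 0, -0.39], "angular": [0, 0, 0.06], "grip": 0}
    - {"travel": [0, 0, -0.52], "angular": [0, 0, 0.06], "grip": 0}
    - {"travel": [0, 0, -0.65], "angular": [0, 0, 0.06], "grip": 0}
    - {"travel": [0, 0, -0.73], "angular": [0, 0, 0.06], "grip": 0}
    - {"travel": [0, 0, -0.73], "angular": [0, 0, 0.06], "grip": 0}
    - {"travel": [0, 0, -0.73], "angular": [0, 0, 0.06], "grip": 0}

```text
time: 20.82
ee_pos: [0.3667, 0.0612, 0.0217]
tcp_rot: [-179.9, 0.1, -175.5]
wrist_force: [0.5, -0.1, 0.9]
opening: 0.0421
grasp_force: 0.0
```

Emit:
carry_out:
  plan:
    - {"travel": [0, 0, -0.01], "angular": [0, 0, 0], "grip": 0}
    - {"travel": [0, 0, -0.02], "angular": [0, 0, 0], "grip": 0}
    - {"travel": [0, 0, -0.02], "angular": [0, 0, 0], "grip": 0}

```text
time: 21.07
ee_pos: [0.3683, 0.0615, 0.0171]
tcp_rot: [-179.9, 0.3, -175.3]
wrist_force: [-1.1, -0.0, 0.5]
opening: 0.0429
grasp_force: 0.0
```

Emit:
carry_out:
  plan:
    - {"travel": [0, 0, -0.01], "angular": [0, 0, 0], "grip": 0}
    - {"travel": [0, 0, -0.015], "angular": [0, 0, 0], "grip": 0}
    - {"travel": [0, 0, -0.015], "angular": [0, 0, 0], "grip": 0}

```text
time: 21.32
ee_pos: [0.3675, 0.0613, 0.0115]
tcp_rot: [-179.9, 0.2, -175.2]
wrist_force: [-0.1, -0.3, 0.8]
opening: 0.0426
grasp_force: 0.0
```

Emit:
carry_out:
  plan:
    - {"travel": [0, 0, -0.01], "angular": [0, 0, 0], "grip": 0}
    - {"travel": [0, 0, -0.01], "angular": [0, 0, 0], "grip": 0}
    - {"travel": [0, 0, -0.01], "angular": [0, 0, 0], "grip": 0}

```text
time: 21.57
ee_pos: [0.3678, 0.0614, 0.0091]
tcp_rot: [-179.9, 0.3, -175.2]
wrist_force: [-2.3, 0.2, 6.1]
opening: 0.0425
grasp_force: 3.6
```

Emit:
carry_out:
  plan:
    - {"travel": [0, 0, -0.01], "angular": [0, 0, 0], "grip": 0}
    - {"travel": [0, 0, -0.01], "angular": [0, 0, 0], "grip": 0}
    - {"travel": [0, 0, -0.01], "angular": [0, 0, 0], "grip": 0}

```text
time: 21.82
ee_pos: [0.3679, 0.0614, 0.009]
tcp_rot: [-179.9, 0.3, -175.2]
wrist_force: [-17.3, -3.4, 42.0]
opening: 0.0429
grasp_force: 21.2
```

Emit:
carry_out:
  plan:
    - {"travel": [0, 0, 0.1], "angular": [0, 0, -0.02], "grip": 0}
    - {"travel": [0, 0, 0.19], "angular": [0, 0, -0.02], "grip": 0}
    - {"travel": [0, 0, 0.19], "angular": [0, 0, -0.02], "grip": 0}
    - {"travel": [0, 0, 0.19], "angular": [0, 0, -0.02], "grip": 0}

```text
time: 22.15
ee_pos: [0.3685, 0.0615, 0.0637]
tcp_rot: [-179.9, 0.4, -175.8]
wrist_force: [-0.4, -0.1, -0.4]
opening: 0.0423
grasp_force: 0.0
```

Run:
```python
from h import *
wsnap('w7.png')
```

```text
[0.36846269 0.06149908 0.06370268] [-179.90769316    0.37024832 -175.80776636] 22.15 [-0.37724492 -0.06361851 -0.42134978] 0.042322523854791745
```

View pics/w7.png

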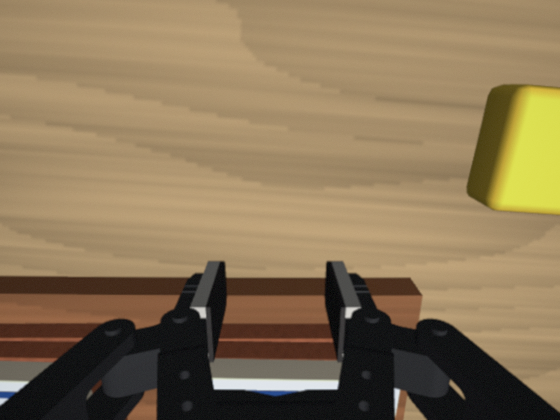

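Emit:
carry_out:
  plan:
    - {"travel": [0.067, 0.005, 0], "angular": [0, 0, 0], "grip": 0}
    - {"travel": [0.117, 0.008, 0], "angular": [0, 0, 0], "grip": 0}
    - {"travel": [0.15, 0.01, 0], "angular": [0, 0, 0], "grip": 0}
    - {"travel": [0.18, 0.012, 0], "angular": [0, 0, 0], "grip": 0}
    - {"travel": [0.21, 0.014, 0], "angular": [0, 0, 0], "grip": 0}
    - {"travel": [0.24, 0.017, 0], "angular": [0, 0, 0], "grip": 0}
    - {"travel": [0.27, 0.019, 0], "angular": [0, 0, 0], "grip": 0}
    - {"travel": [0.3, 0.021, 0], "angular": [0, 0, 0], "grip": 0}

```text
time: 22.87
ee_pos: [0.458, 0.0677, 0.0622]
tcp_rot: [-179.9, 0.2, -175.8]
wrist_force: [-1.8, 0.7, -0.2]
opening: 0.0426
grasp_force: 1.1
```

Run:
```python
from h import *
o,c=snap('side','d2.png'); print(o['ee_pos'],o['wrist_force'])
a=cv2.imread('pics/d2.png')[110:310,100:360]
b=cv2.imread('pics/s1.png') 
snap('scene','s2.png'); b=cv2.imread('pics/s2.png')[140:340,165:425]
cv2.imwrite('pics/c2.png',cv2.resize(np.hstack([a,b]),(800,308),interpolation=cv2.INTER_CUBIC))
```

```text
[0.45800424 0.06769226 0.06216287] [-1.79670265  0.6956999  -0.15401446]
```

View pics/c2.png

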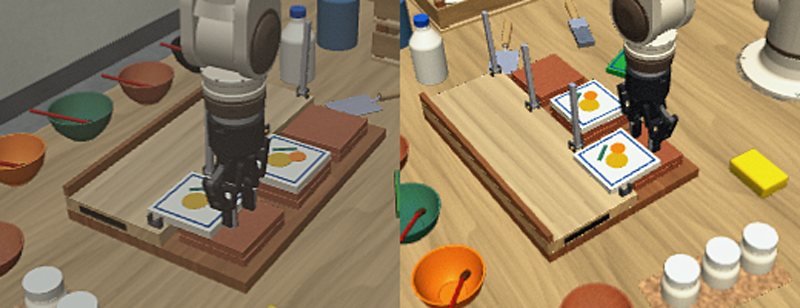

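Emit:
carry_out:
  plan:
    - {"travel": [0.035, 0.002, 0], "angular": [0, 0, 0], "grip": 0}
    - {"travel": [0.07, 0.005, 0], "angular": [0, 0, 0], "grip": 0}
    - {"travel": [0.105, 0.007, 0], "angular": [0, 0, 0], "grip": 0}
    - {"travel": [0.14, 0.009, 0], "angular": [0, 0, 0], "grip": 0}
    - {"travel": [0.175, 0.012, 0], "angular": [0, 0, 0], "grip": 0}
    - {"travel": [0.21, 0.014, 0], "angular": [0, 0, 0], "grip": 0}
    - {"travel": [0.245, 0.016, 0], "angular": [0, 0, 0], "grip": 0}
    - {"travel": [0.27, 0.018, 0], "angular": [0, 0, 0], "grip": 0}

```text
time: 23.63
ee_pos: [0.5389, 0.0731, 0.0624]
tcp_rot: [-179.9, 0.2, -175.8]
wrist_force: [-2.7, 0.6, 0.4]
opening: 0.0426
grasp_force: 1.1
```

Emit:
carry_out:
  plan:
    - {"travel": [0.03, 0.002, 0], "angular": [0, 0, 0], "grip": 0}
    - {"travel": [0.06, 0.004, 0], "angular": [0, 0, 0], "grip": 0}
    - {"travel": [0.085, 0.006, 0], "angular": [0, 0, 0], "grip": 0}
    - {"travel": [0.11, 0.008, 0], "angular": [0, 0, 0], "grip": 0}
    - {"travel": [0.12, 0.009, 0], "angular": [0, 0, 0], "grip": 0}
    - {"travel": [0.12, 0.009, 0], "angular": [0, 0, 0], "grip": 0}

```text
time: 24.13
ee_pos: [0.5753, 0.0758, 0.0625]
tcp_rot: [-179.9, 0.2, -175.8]
wrist_force: [-0.3, 0.4, 0.4]
opening: 0.0426
grasp_force: 0.0
```

Emit:
carry_out:
  plan:
    - {"travel": [-0.1, -0.007, 0], "angular": [0, 0, 0], "grip": 0}
    - {"travel": [-0.23, -0.016, 0], "angular": [0, 0, 0], "grip": 0}
    - {"travel": [-0.36, -0.025, 0], "angular": [0, 0, 0], "grip": 0}
    - {"travel": [-0.49, -0.034, 0], "angular": [0, 0, 0], "grip": 0}
    - {"travel": [-0.6, -0.042, 0], "angular": [0, 0, 0], "grip": 0}
    - {"travel": [-0.69, -0.048, 0], "angular": [0, 0, 0], "grip": 0}
    - {"travel": [-0.69, -0.048, 0], "angular": [0, 0, 0], "grip": 0}

```text
time: 24.72
ee_pos: [0.3638, 0.061, 0.0626]
tcp_rot: [-179.9, 0.2, -175.8]
wrist_force: [0.5, 0.9, 0.0]
opening: 0.0426
grasp_force: 0.0
```

Emit:
carry_out:
  plan:
    - {"travel": [0.033, -0.5, 0], "angular": [0, 0, 0], "grip": 0}
    - {"travel": [0.033, -0.5, 0], "angular": [0, 0, 0], "grip": 0}
    - {"travel": [0.033, -0.5, 0], "angular": [0, 0, 0], "grip": 0}
    - {"travel": [0.033, -0.5, 0], "angular": [0, 0, 0], "grip": 0}
    - {"travel": [0.033, -0.5, 0], "angular": [0, 0, 0], "grip": 0}
    - {"travel": [0.033, -0.5, 0], "angular": [0, 0, 0], "grip": 0}
    - {"travel": [0.033, -0.5, 0], "angular": [0, 0, 0], "grip": 0}

```text
time: 25.3
ee_pos: [0.3775, -0.0885, 0.0626]
tcp_rot: [-179.9, 0.2, -175.8]
wrist_force: [-1.0, 0.5, 0.5]
opening: 0.0427
grasp_force: 0.0
```

Emit:
carry_out:
  plan:
    - {"travel": [0.067, 0.005, 0], "angular": [0, 0, 0], "grip": 0}
    - {"travel": [0.117, 0.009, 0], "angular": [0, 0, 0], "grip": 0}
    - {"travel": [0.15, 0.011, 0], "angular": [0, 0, 0], "grip": 0}
    - {"travel": [0.18, 0.013, 0], "angular": [0, 0, 0], "grip": 0}
    - {"travel": [0.21, 0.015, 0], "angular": [0, 0, 0], "grip": 0}
    - {"travel": [0.24, 0.018, 0], "angular": [0, 0, 0], "grip": 0}
    - {"travel": [0.27, 0.02, 0], "angular": [0, 0, 0], "grip": 0}
    - {"travel": [0.3, 0.022, 0], "angular": [0, 0, 0], "grip": 0}

```text
time: 25.97
ee_pos: [0.4679, -0.0818, 0.0625]
tcp_rot: [-179.9, 0.2, -175.8]
wrist_force: [-5.0, -0.3, 3.4]
opening: 0.0427
grasp_force: 2.2
```

Emit:
carry_out:
  plan:
    - {"travel": [0.035, 0.002, 0], "angular": [0, 0, 0], "grip": 0}
    - {"travel": [0.07, 0.005, 0], "angular": [0, 0, 0], "grip": 0}
    - {"travel": [0.105, 0.007, 0], "angular": [0, 0, 0], "grip": 0}
    - {"travel": [0.14, 0.01, 0], "angular": [0, 0, 0], "grip": 0}
    - {"travel": [0.175, 0.013, 0], "angular": [0, 0, 0], "grip": 0}
    - {"travel": [0.21, 0.015, 0], "angular": [0, 0, 0], "grip": 0}
    - {"travel": [0.245, 0.018, 0], "angular": [0, 0, 0], "grip": 0}
    - {"travel": [0.27, 0.02, 0], "angular": [0, 0, 0], "grip": 0}

```text
time: 26.63
ee_pos: [0.5497, -0.0759, 0.0621]
tcp_rot: [-179.9, 0.2, -175.8]
wrist_force: [-2.3, 0.7, -0.8]
opening: 0.043
grasp_force: 1.1
```

Emit:
carry_out:
  plan:
    - {"travel": [0.03, 0.002, 0], "angular": [0, 0, 0], "grip": 0}
    - {"travel": [0.06, 0.004, 0], "angular": [0, 0, 0], "grip": 0}
    - {"travel": [0.085, 0.006, 0], "angular": [0, 0, 0], "grip": 0}
    - {"travel": [0.11, 0.008, 0], "angular": [0, 0, 0], "grip": 0}
    - {"travel": [0.123, 0.009, 0], "angular": [0, 0, 0], "grip": 0}
    - {"travel": [0.123, 0.009, 0], "angular": [0, 0, 0], "grip": 0}

```text
time: 27.13
ee_pos: [0.5863, -0.0733, 0.0625]
tcp_rot: [-179.9, 0.2, -175.8]
wrist_force: [0.0, 1.0, -0.1]
opening: 0.0428
grasp_force: 0.0
```

Emit:
carry_out:
  plan:
    - {"travel": [-0.1, -0.007, 0], "angular": [0, 0, 0], "grip": 0}
    - {"travel": [-0.23, -0.016, 0], "angular": [0, 0, 0], "grip": 0}
    - {"travel": [-0.36, -0.026, 0], "angular": [0, 0, 0], "grip": 0}
    - {"travel": [-0.49, -0.035, 0], "angular": [0, 0, 0], "grip": -1}
    - {"travel": [-0.6, -0.044, 0.1], "angular": [0, 0, 0], "grip": -1}
    - {"travel": [-0.6, -0.044, 0.24], "angular": [0, 0, 0], "grip": -1}
    - {"travel": [-0.6, -0.044, 0.38], "angular": [0, 0, 0], "grip": -1}
    - {"travel": [-0.6, -0.044, 0.5], "angular": [0, 0, 0], "grip": -1}

```text
time: 27.8
ee_pos: [0.4043, -0.0866, 0.2152]
tcp_rot: [-179.9, 0.3, -175.8]
wrist_force: [0.8, 0.1, 0.6]
opening: 0.0002
grasp_force: 0.0
```

Emit:
carry_out:
  plan:
    - {"travel": [0, 0, 0.12], "angular": [0, 0, 0], "grip": -1}
    - {"travel": [-0.1, 0, 0.24], "angular": [0, 0, 0], "grip": -1}
    - {"travel": [-0.1, 0, 0.24], "angular": [0, 0, 0], "grip": -1}

```text
time: 28.05
ee_pos: [0.3741, -0.0866, 0.2908]
tcp_rot: [-179.8, 0.6, -175.8]
wrist_force: [-0.1, 0.0, 0.7]
opening: -0.0001
grasp_force: 0.0
```

Run:
```python
from h import *
o,c=snap('side','d3.png'); print(o['ee_pos'],o['wrist_force'],o['opening'])
snap('scene','s3.png')
a=cv2.imread('pics/d3.png')[110:310,100:360]; b=cv2.imread('pics/s3.png')[150:345,165:425]
cv2.imwrite('pics/c3.png',np.vstack([cv2.resize(a,(780,600))[60:360],cv2.resize(b,(780,585))[:300]]))
```

```text
[ 0.37406705 -0.08663651  0.29077019] [-0.11735494  0.03709613  0.71128236] -7.345570258304902e-05
```

View pics/c3.png

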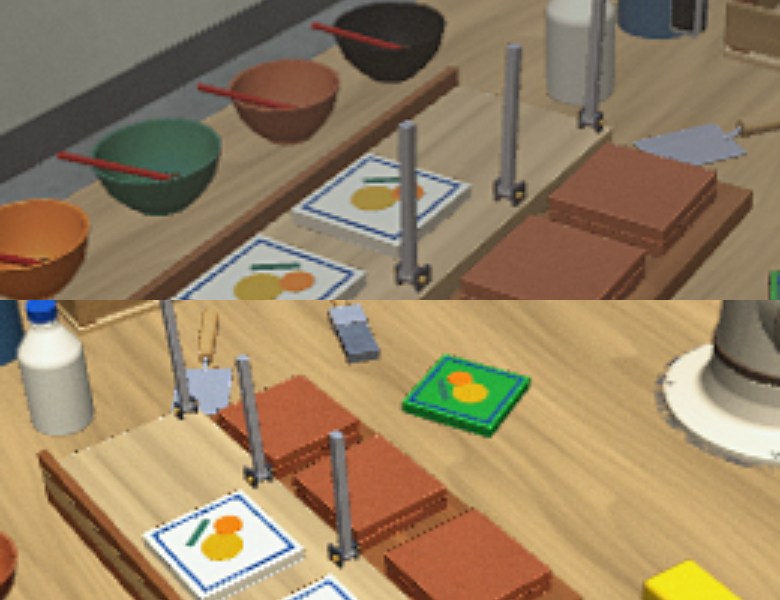

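Run:
```python
from h import *
c=np.array([.568,-.0733,0]); a=np.radians(4.2); R=np.array([[np.cos(a),-np.sin(a),0],[np.sin(a),np.cos(a),0],[0,0,1]])
d=[atz('d3.png',(100+u/3,110+(v+60)/3),.059) for u,v in ((380,155),(470,185),(400,250),(292,208))]
s=[atz('s3.png',(165+u/3,150+(v-300)/3),.059) for u,v in ((237,491),(303,548),(207,600),(143,545))]
for X in (d,s): print((R.T@(np.mean(X,0)-c))*1e3)
```

```text
[77.74527263  1.78706031 59.        ]
[88.83889379  5.75449104 59.        ]
```

Emit:
carry_out:
  plan:
    - {"travel": [0.64, 0.105, -0.1], "angular": [0, 0, 0], "grip": -1}
    - {"travel": [0.64, 0.105, -0.1], "angular": [0, 0, 0], "grip": -1}
    - {"travel": [0.64, 0.105, -0.1], "angular": [0, 0, 0], "grip": -1}
    - {"travel": [0.64, 0.105, -0.1], "angular": [0, 0, 0], "grip": -1}
    - {"travel": [0.64, 0.105, -0.1], "angular": [0, 0, 0], "grip": -1}
    - {"travel": [0.64, 0.105, -0.1], "angular": [0, 0, 0], "grip": -1}
    - {"travel": [0.64, 0.105, -0.1], "angular": [0, 0, 0], "grip": -1}

```text
time: 28.73
ee_pos: [0.568, -0.0545, 0.2506]
tcp_rot: [-179.9, -0.1, -175.7]
wrist_force: [-0.6, -0.6, 0.1]
opening: -0.0001
grasp_force: 0.0
```

Emit:
carry_out:
  plan:
    - {"travel": [-0.003, -0.003, -0.12], "angular": [0, 0, 0], "grip": -1}
    - {"travel": [-0.003, -0.003, -0.24], "angular": [0, 0, 0], "grip": -1}
    - {"travel": [-0.003, -0.003, -0.24], "angular": [0, 0, 0], "grip": -1}
    - {"travel": [-0.003, -0.003, -0.24], "angular": [0, 0, 0], "grip": -1}

```text
time: 29.07
ee_pos: [0.5645, -0.056, 0.1814]
tcp_rot: [-179.9, 0.0, -175.8]
wrist_force: [0.0, -0.2, 0.6]
opening: 0.0001
grasp_force: 0.0
```

Emit:
carry_out:
  plan:
    - {"travel": [-0.005, 0.066, 0.003], "angular": [0, 0, 0], "grip": -1}
    - {"travel": [-0.009, 0.116, 0.007], "angular": [0, 0, 0], "grip": -1}
    - {"travel": [-0.01, 0.138, 0.01], "angular": [0, 0, 0], "grip": -1}
    - {"travel": [-0.014, 0.186, 0.007], "angular": [0, 0, 0], "grip": -1}
    - {"travel": [-0.017, 0.237, 0], "angular": [0, 0, 0], "grip": -1}
    - {"travel": [-0.021, 0.286, -0.017], "angular": [0, 0, 0], "grip": -1}
    - {"travel": [-0.024, 0.331, -0.035], "angular": [0, 0, 0], "grip": -1}
    - {"travel": [-0.027, 0.372, -0.062], "angular": [0, 0, 0], "grip": -1}

```text
time: 29.73
ee_pos: [0.559, 0.0564, 0.1659]
tcp_rot: [-179.9, 0.4, -175.8]
wrist_force: [-1.0, 0.1, 1.8]
opening: 0.0001
grasp_force: 0.3
```

Emit:
carry_out:
  plan:
    - {"travel": [-0.003, 0.04, -0.031], "angular": [0, 0, 0], "grip": -1}
    - {"travel": [-0.005, 0.073, -0.07], "angular": [0, 0, 0], "grip": -1}
    - {"travel": [-0.008, 0.103, -0.112], "angular": [0, 0, 0], "grip": -1}
    - {"travel": [-0.009, 0.126, -0.157], "angular": [0, 0, 0], "grip": -1}
    - {"travel": [-0.011, 0.145, -0.205], "angular": [0, 0, 0], "grip": -1}
    - {"travel": [-0.011, 0.156, -0.252], "angular": [0, 0, 0], "grip": -1}
    - {"travel": [-0.012, 0.161, -0.285], "angular": [0, 0, 0], "grip": -1}
    - {"travel": [-0.012, 0.161, -0.3], "angular": [0, 0, 0], "grip": -1}

```text
time: 30.4
ee_pos: [0.5536, 0.1043, 0.0715]
tcp_rot: [-179.9, 0.0, -175.8]
wrist_force: [-4.9, 2.2, 21.1]
opening: 0.0002
grasp_force: 10.9
```

Emit:
carry_out:
  plan:
    - {"travel": [0, 0, 0], "angular": [0, 0, 0], "grip": -1}
    - {"travel": [0, 0, 0], "angular": [0, 0, 0], "grip": -1}

```text
time: 30.57
ee_pos: [0.5545, 0.1038, 0.0737]
tcp_rot: [-179.9, 0.2, -175.8]
wrist_force: [0.1, -0.1, -0.2]
opening: -0.0001
grasp_force: 0.0
```

Emit:
carry_out:
  plan:
    - {"travel": [0, 0, 0.12], "angular": [0, 0, 0], "grip": -1}
    - {"travel": [0, 0, 0.24], "angular": [0, 0, 0], "grip": -1}
    - {"travel": [0, 0, 0.37], "angular": [0, 0, 0], "grip": -1}
    - {"travel": [0, 0, 0.5], "angular": [0, 0, 0], "grip": -1}
    - {"travel": [0, 0, 0.6], "angular": [0, 0, 0], "grip": -1}
    - {"travel": [0, 0, 0.6], "angular": [0, 0, 0], "grip": -1}

```text
time: 31.07
ee_pos: [0.5562, 0.1039, 0.2613]
tcp_rot: [-179.9, 0.8, -175.8]
wrist_force: [1.0, -0.0, 0.6]
opening: 0.0002
grasp_force: 0.0
```

Emit:
carry_out:
  plan:
    - {"travel": [0.077, -1, 0], "angular": [0, 0, 0], "grip": -1}
    - {"travel": [0.077, -1, 0], "angular": [0, 0, 0], "grip": -1}
    - {"travel": [0.077, -1, 0], "angular": [0, 0, 0], "grip": -1}
    - {"travel": [0.077, -1, 0], "angular": [0, 0, 0], "grip": -1}
    - {"travel": [0.077, -1, 0], "angular": [0, 0, 0], "grip": -1}
    - {"travel": [0.077, -1, 0], "angular": [0, 0, 0], "grip": -1}
    - {"travel": [0.077, -1, 0], "angular": [0, 0, 0], "grip": -1}
    - {"travel": [0.077, -1, 0], "angular": [0, 0, 0], "grip": -1}

```text
time: 31.73
ee_pos: [0.5774, -0.2017, 0.2532]
tcp_rot: [-179.8, 0.2, -176.1]
wrist_force: [1.1, 0.4, 0.1]
opening: -0.0002
grasp_force: 0.0
```

Emit:
carry_out:
  plan:
    - {"travel": [0, 0, 0], "angular": [0, 0, 0], "grip": -1}
    - {"travel": [0, 0, 0], "angular": [0, 0, 0], "grip": -1}

```text
time: 31.9
ee_pos: [0.5776, -0.1966, 0.2537]
tcp_rot: [-179.9, 0.2, -175.9]
wrist_force: [0.5, 1.5, -0.4]
opening: 0.0001
grasp_force: 0.0
```

Emit:
carry_out:
  plan:
    - {"travel": [0, -0.015, -0.12], "angular": [0, 0, 0], "grip": -1}
    - {"travel": [0, -0.015, -0.25], "angular": [0, 0, 0], "grip": -1}
    - {"travel": [0, -0.015, -0.25], "angular": [0, 0, 0], "grip": -1}
    - {"travel": [0, -0.015, -0.25], "angular": [0, 0, 0], "grip": -1}
    - {"travel": [0, -0.015, -0.25], "angular": [0, 0, 0], "grip": -1}

```text
time: 32.32
ee_pos: [0.5785, -0.1998, 0.1817]
tcp_rot: [-179.8, 0.3, -175.7]
wrist_force: [0.1, -0.2, 0.9]
opening: -0.0002
grasp_force: 0.0
```

Emit:
carry_out:
  plan:
    - {"travel": [-0.005, 0.066, 0.003], "angular": [0, 0, 0], "grip": -1}
    - {"travel": [-0.009, 0.116, 0.007], "angular": [0, 0, 0], "grip": -1}
    - {"travel": [-0.01, 0.138, 0.01], "angular": [0, 0, 0], "grip": -1}
    - {"travel": [-0.014, 0.186, 0.007], "angular": [0, 0, 0], "grip": -1}
    - {"travel": [-0.017, 0.237, 0], "angular": [0, 0, 0], "grip": -1}
    - {"travel": [-0.021, 0.286, -0.017], "angular": [0, 0, 0], "grip": -1}
    - {"travel": [-0.024, 0.331, -0.035], "angular": [0, 0, 0], "grip": -1}
    - {"travel": [-0.027, 0.372, -0.062], "angular": [0, 0, 0], "grip": -1}

```text
time: 32.98
ee_pos: [0.5696, -0.0873, 0.16]
tcp_rot: [-179.9, 0.2, -175.8]
wrist_force: [-0.1, -0.4, 1.2]
opening: -0.0003
grasp_force: 0.3
```

Emit:
carry_out:
  plan:
    - {"travel": [-0.003, 0.04, -0.031], "angular": [0, 0, 0], "grip": -1}
    - {"travel": [-0.005, 0.073, -0.07], "angular": [0, 0, 0], "grip": -1}
    - {"travel": [-0.008, 0.103, -0.112], "angular": [0, 0, 0], "grip": -1}
    - {"travel": [-0.009, 0.126, -0.157], "angular": [0, 0, 0], "grip": -1}
    - {"travel": [-0.011, 0.145, -0.205], "angular": [0, 0, 0], "grip": -1}
    - {"travel": [-0.011, 0.156, -0.25], "angular": [0, 0, 0], "grip": -1}
    - {"travel": [-0.012, 0.161, -0.28], "angular": [0, 0, 0], "grip": -1}
    - {"travel": [-0.012, 0.161, -0.293], "angular": [0, 0, 0], "grip": -1}

```text
time: 33.65
ee_pos: [0.5652, -0.0396, 0.0714]
tcp_rot: [-180.0, 0.1, -175.8]
wrist_force: [-12.5, 4.7, 27.0]
opening: 0.0001
grasp_force: 13.5
```

Emit:
carry_out:
  plan:
    - {"travel": [0, 0, 0], "angular": [0, 0, 0], "grip": -1}
    - {"travel": [0, 0, 0], "angular": [0, 0, 0], "grip": -1}

```text
time: 33.82
ee_pos: [0.5658, -0.0404, 0.0722]
tcp_rot: [-179.9, 0.2, -175.8]
wrist_force: [-0.3, -0.5, 0.8]
opening: -0.0001
grasp_force: 0.0
```

Run:
```python
from h import *
print(atz('s1.png',(184,157),.125),atz('s1.png',(185,190),.0), atz('d1.png',(293,126),.125), atz('s1.png',(238,125),.1))
```

```text
[ 0.66805502 -0.40828007  0.125     ] [ 0.68574152 -0.41034346  0.        ] [ 0.6660382  -0.39187241  0.125     ] [ 0.40543651 -0.54571109  0.1       ]
```

Emit:
carry_out:
  plan:
    - {"travel": [0, 0, 0.12], "angular": [0, 0, 0], "grip": -1}
    - {"travel": [0, 0, 0.24], "angular": [0, 0, 0], "grip": -1}
    - {"travel": [0, 0, 0.37], "angular": [0, 0, 0], "grip": -1}
    - {"travel": [0, 0, 0.5], "angular": [0, 0, 0], "grip": -1}
    - {"travel": [0, 0, 0.63], "angular": [0, 0, 0], "grip": -1}
    - {"travel": [0, 0, 0.63], "angular": [0, 0, 0], "grip": -1}

```text
time: 34.32
ee_pos: [0.5676, -0.0409, 0.2696]
tcp_rot: [-179.8, 0.8, -175.8]
wrist_force: [1.8, 0.0, 0.5]
opening: -0.0001
grasp_force: 0.0
```

Emit:
carry_out:
  plan:
    - {"travel": [0.068, -1, 0], "angular": [0, 0, 0], "grip": -1}
    - {"travel": [0.068, -1, 0], "angular": [0, 0, 0], "grip": -1}
    - {"travel": [0.068, -1, 0], "angular": [0, 0, 0], "grip": -1}
    - {"travel": [0.068, -1, 0], "angular": [0, 0, 0], "grip": -1}
    - {"travel": [0.068, -1, 0], "angular": [0, 0, 0], "grip": -1}
    - {"travel": [0.068, -1, 0], "angular": [0, 0, 0], "grip": -1}
    - {"travel": [0.068, -1, 0], "angular": [0, 0, 0], "grip": -1}
    - {"travel": [0.068, -1, 0], "angular": [0, 0, 0], "grip": -1}

```text
time: 34.98
ee_pos: [0.5857, -0.3464, 0.2591]
tcp_rot: [-179.9, 0.1, -176.1]
wrist_force: [0.4, -0.1, -0.2]
opening: 0.0002
grasp_force: 0.0
```

Emit:
carry_out:
  plan:
    - {"travel": [0, 0, 0], "angular": [0, 0, 0], "grip": -1}
    - {"travel": [0, 0, 0], "angular": [0, 0, 0], "grip": -1}

```text
time: 35.15
ee_pos: [0.5863, -0.3411, 0.2605]
tcp_rot: [-179.9, 0.2, -175.9]
wrist_force: [-0.3, 0.1, 0.2]
opening: 0.0003
grasp_force: 0.0
```

Delta to (0.588, −0.347, 0.178): (0.002, −0.006, −0.0825).

Emit:
carry_out:
  plan:
    - {"travel": [0.005, -0.02, -0.12], "angular": [0, 0, 0], "grip": -1}
    - {"travel": [0.005, -0.02, -0.25], "angular": [0, 0, 0], "grip": -1}
    - {"travel": [0.005, -0.02, -0.275], "angular": [0, 0, 0], "grip": -1}
    - {"travel": [0.005, -0.02, -0.275], "angular": [0, 0, 0], "grip": -1}
    - {"travel": [0.005, -0.02, -0.275], "angular": [0, 0, 0], "grip": -1}

```text
time: 35.57
ee_pos: [0.5883, -0.3456, 0.181]
tcp_rot: [-179.9, 0.3, -175.7]
wrist_force: [0.3, -0.1, 1.0]
opening: -0.0
grasp_force: 0.0
```

Emit:
carry_out:
  plan:
    - {"travel": [-0.005, 0.066, 0.003], "angular": [0, 0, 0], "grip": -1}
    - {"travel": [-0.009, 0.116, 0.007], "angular": [0, 0, 0], "grip": -1}
    - {"travel": [-0.01, 0.138, 0.01], "angular": [0, 0, 0], "grip": -1}
    - {"travel": [-0.014, 0.186, 0.007], "angular": [0, 0, 0], "grip": -1}
    - {"travel": [-0.017, 0.237, 0], "angular": [0, 0, 0], "grip": -1}
    - {"travel": [-0.021, 0.286, -0.017], "angular": [0, 0, 0], "grip": -1}
    - {"travel": [-0.024, 0.331, -0.035], "angular": [0, 0, 0], "grip": -1}
    - {"travel": [-0.027, 0.372, -0.062], "angular": [0, 0, 0], "grip": -1}

```text
time: 36.23
ee_pos: [0.5811, -0.2347, 0.1638]
tcp_rot: [-179.8, 0.5, -175.8]
wrist_force: [0.4, -0.3, 1.1]
opening: -0.0002
grasp_force: 0.3
```

Emit:
carry_out:
  plan:
    - {"travel": [-0.003, 0.04, -0.031], "angular": [0, 0, 0], "grip": -1}
    - {"travel": [-0.005, 0.073, -0.07], "angular": [0, 0, 0], "grip": -1}
    - {"travel": [-0.008, 0.103, -0.112], "angular": [0, 0, 0], "grip": -1}
    - {"travel": [-0.009, 0.126, -0.157], "angular": [0, 0, 0], "grip": -1}
    - {"travel": [-0.011, 0.145, -0.205], "angular": [0, 0, 0], "grip": -1}
    - {"travel": [-0.011, 0.156, -0.25], "angular": [0, 0, 0], "grip": -1}
    - {"travel": [-0.012, 0.161, -0.283], "angular": [0, 0, 0], "grip": -1}
    - {"travel": [-0.012, 0.161, -0.297], "angular": [0, 0, 0], "grip": -1}

```text
time: 36.9
ee_pos: [0.5769, -0.1865, 0.0718]
tcp_rot: [-179.9, 0.3, -175.8]
wrist_force: [-0.2, 2.6, 12.4]
opening: 0.0001
grasp_force: 7.2
```

Emit:
carry_out:
  plan:
    - {"travel": [0, 0, 0], "angular": [0, 0, 0], "grip": -1}
    - {"travel": [0, 0, 0.1], "angular": [0, 0, 0], "grip": -1}
    - {"travel": [0, 0, 0.23], "angular": [0, 0, 0], "grip": -1}
    - {"travel": [0, 0, 0.36], "angular": [0, 0, 0], "grip": -1}
    - {"travel": [-0.1, 0, 0.49], "angular": [0, 0, 0], "grip": -1}
    - {"travel": [-0.22, 0, 0.6], "angular": [0, 0, 0], "grip": -1}
    - {"travel": [-0.34, 0, 0.6], "angular": [0, 0, 0], "grip": -1}
    - {"travel": [-0.45, 0, 0.6], "angular": [0, 0, 0], "grip": -1}

```text
time: 37.57
ee_pos: [0.4409, -0.1872, 0.2554]
tcp_rot: [-179.7, 0.5, -175.8]
wrist_force: [-0.3, -1.0, 0.4]
opening: 0.0001
grasp_force: 0.0
```

Emit:
carry_out:
  plan:
    - {"travel": [-0.2, -0.3, 0.1], "angular": [0, 0, 0], "grip": -1}
    - {"travel": [-0.2, -0.3, 0.1], "angular": [0, 0, 0], "grip": -1}
    - {"travel": [-0.2, -0.3, 0.1], "angular": [0, 0, 0], "grip": -1}
    - {"travel": [-0.2, -0.3, 0.1], "angular": [0, 0, 0], "grip": -1}

```text
time: 37.9
ee_pos: [0.3792, -0.2803, 0.2847]
tcp_rot: [-179.6, 0.4, -176.0]
wrist_force: [0.3, 0.4, 0.6]
opening: 0.0001
grasp_force: 0.0
```

Run:
```python
from h import *
o,c=snap('side','d4.png'); print(o['ee_pos'],o['wrist_force'],o['time'])
snap('scene','s4.png')
a=cv2.imread('pics/d4.png')[150:380,90:360]; b=cv2.imread('pics/s4.png')[160:360,165:425]
cv2.imwrite('pics/c4a.png',cv2.resize(a,None,fx=2.6,fy=2.6,interpolation=cv2.INTER_CUBIC))
cv2.imwrite('pics/c4b.png',cv2.resize(b,None,fx=3,fy=3,interpolation=cv2.INTER_CUBIC))
```

```text
[ 0.37918296 -0.28026349  0.28471683] [0.25419205 0.42033397 0.62913112] 37.9
```

View pics/c4a.png

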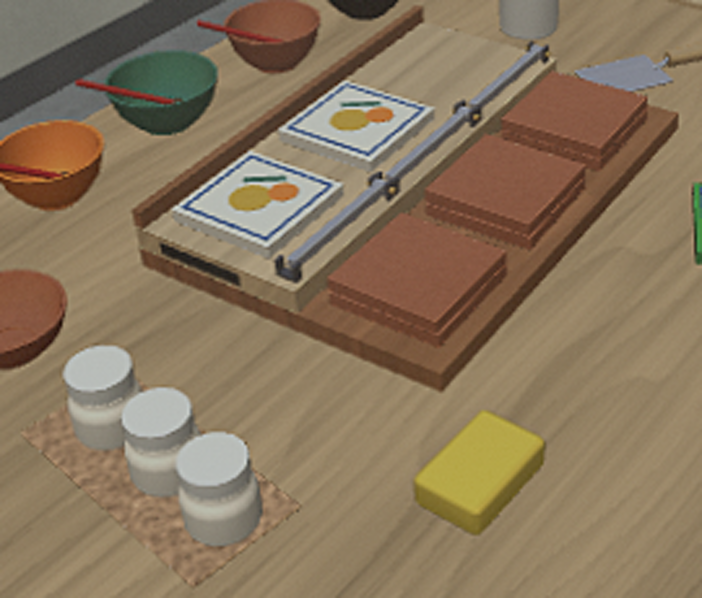

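View pics/c4b.png

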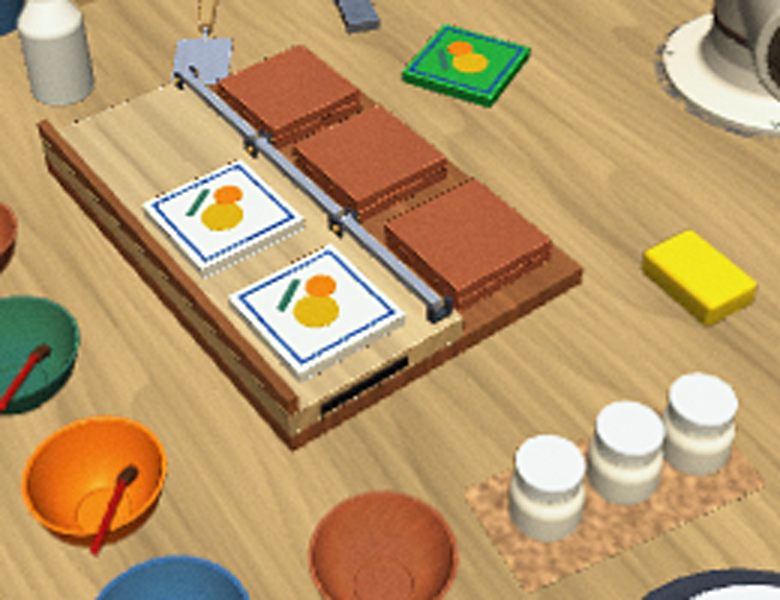

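All arms lie level in their catches, both tiles are in, and the jars are on the mat. One numeric check before handing in.

Run:
```python
from h import *
c=np.array([.568,-.0733,0]); m=np.array([.5195,.335,0])
def fr(X,o,a):
    a=np.radians(a); d=X-o; return [round(float(v)*1e3,1) for v in (d[0]*np.cos(a)+d[1]*np.sin(a),-d[0]*np.sin(a)+d[1]*np.cos(a))]
D=lambda u,v,z:atz('d4.png',(90+u/2.6,150+v/2.6),z); S=lambda u,v,z:atz('s4.png',(165+u/3,160+v/3),z)
for g,l in ((D,[(258,152),(343,188),(265,250),(175,212)]),(S,[(332,248),(404,315),(305,376),(230,300)]),(D,[(358,82),(434,116),(370,167),(279,127)]),(S,[(240,162),(304,218),(207,273),(143,212)])):
    print('tile',fr(np.mean([g(*q,.059) for q in l],0),c,4.2))
for g,l in ((D,[(99,368),(158,412),(214,460)]),(S,[(549,462),(628,429),(701,400)])):
    for q in l: print('pot',fr(g(*q,.065),m,-6.5))
```

```text
tile [77.4, 156.4]
tile [87.2, 157.7]
tile [75.5, 4.9]
tile [88.3, 6.6]
pot [57.6, -1.0]
pot [-14.6, -2.5]
pot [-82.5, 0.3]
pot [63.1, -0.7]
pot [-7.4, -0.5]
pot [-74.5, 0.8]
```

```bash
python3 -c "
from h import *
print(ticket.job_done())"
```

```text
the job is handed in; nothing more can be done
None
```

I handed the job in after the last camera check: all three jars stand on the mat, the two glazed tiles (middle and left bays; the right bay had none) lie in their bays, and all three keeper arms rest in their catches; no verdict came back.

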